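# Lever a heating bath back onto its levelling plate

## Task

The heating bath stands nose-down because its single front foot has walked sideways off the steel levelling plate. Using the pry bar over the steel block, lever the front of the bath up, swing it across until its foot is over the plate and let it down gently so that the foot stands wholly on the plate; then lay the pry bar flat on the bench, off the block and clear of the bath. Move the bath with the bar only, never by hand, and leave the bottle, the crimping tool and the vials where they are.

Things in the scene. Friction and masses are not known exactly. Their poses are not given: they have to be found in the camera images.
- bath: Loose steel heating bath, about 4.6 kg, 300 mm wide (x), 280 deep (y), 154 high; two knobs on the sloping front, which faces -y. Origin mid-plan, level with the undersides of its rear feet (x +-100, y +110 mm). Front foot at x 0, y -110. Flat casing underside at z 24; upright front skirt at y -140, 30 high. It leans 2 degrees nose-down; it is level with the front foot on the plate.
- front_foot (a point): Centre of the underside of the bath's front foot: a rubber disc 22 mm across and 6 mm thick on a 14 mm stud, 16 mm below the casing and 30 mm behind the front skirt.
- front_edge (a point): Middle of the lower front edge of the bath's casing. It now stands about 15 mm over the bench, so a thin toe passes under it.
- plate: Steel levelling plate bonded to the bench, 36 mm (x) by 80 mm (y) by 8 mm thick, half hidden under the bath, beside the front foot on its -x side. Origin at the centre of its underside, y pointing in under the bath.
- block: Loose dark steel fulcrum block standing in front of the bath, 110 mm (x) by 40 mm (y) by 26 mm high, 0.9 kg. Origin at the centre of its underside; the long edge at y = +20 mm, toward the bath, is about 60 mm in front of the bath's front skirt.
- bar: Loose pry bar, 0.55 kg, lying flat. Shank 16 mm wide, 14 high, x -230 to 80 mm; rubber grip on it 20 wide, 17 high, x -230 to -80; thinned end 18 wide, 8 high up to x 120, where a flat toe 55 long, 22 wide, 5 thick is cranked up 30 degrees. Origin on the flat underside (z 0) of the shank; x toward the toe, y across, z up.
- toe (a point): Upper edge of the pry bar's toe tip, at x = 165, z = 32 mm of the bar.
- grip (a point): Middle of the pry bar's rubber grip, at x = -155, z = 8.5 mm of the bar.
- bottle: Amber glass reagent bottle, 94 mm across and 225 mm high, a bystander. Origin at the centre of its underside.
- crimper: Red hand crimping tool lying on the bench, about 220 mm long, 35 mm high, a bystander.
- vial0: Small capped glass vial, 23 mm across and 73 mm high, a bystander. Origin at the centre of its underside.
- vial1: Another such vial, a bystander.
Mind the look-alikes: they are no part of the job. Of the things like the block, leave any that is blue or orange; of the rest the larger one is meant.

How it is judged:
By the outcome, as a careful person would: the job done as asked, in the order asked, and still so for the second after the job is handed in, with the robot touching nothing.
It also fails if it takes over 62 s, if anything falls off the work surface, if the arm or the gripper's body presses on something with over 40 N, if the wrist force passes 120 N, or if a joint passes its speed limit or range.

## Robot

A 7-joint arm with a two-finger parallel gripper is mounted at the origin on the work surface. World frame = base frame: x ahead of the robot, y to its left, z up, the work surface at z = 0. Lengths are in mm, angles in rad, forces in N, time in s.
With the tool pointing down it reaches from about 400 to 925 mm from the base axis. Payload 4.1 kg.
Tool frame: the origin (TCP) lies on the front face of the gripper's body, between the roots of the fingers; the fingertips stand 73 mm ahead of it and the grasp point (between the pads) lies 54 mm ahead of it (r.tip_extent is the z of the fingertips in the tool frame, in mm); z points along the fingers, y is the direction in which the jaws open and shut (so a half turn about z gives the same grasp; the last joint's range is limited). The gripper opens to 85 mm and grips with 20 to 120 N. Pads are 22 mm wide; open, the fingers measure 114 mm over their backs; the gripper's body (76 mm by 85 mm) begins 54 mm behind the grasp point. The pads swing forward as they close: fully open they stand 13 mm farther back than shut.
Start: joints at [1.2, 0.398, 0.045, 1.537, -0.019, 1.207, -0.051], TCP at [174.537, -626.154, 303.947] pointing down, gripper open.
Joint ranges: [-2.82, 2.82], [-0.49, 2.23], [-1.37, 1.46], [0, 2.46], [-1.36, 4.5], [0.23, 2], [-2.94, 2.94]. Speed limits (rad/s): [2.57, 2.57, 3.14, 3.14, 3.14, 3.14, 3.14].

## Interface

Orientations are given as a rotation vector (axis times angle).
In Python, from station import r gives the robot as it stands.
- The arm moves only by the tool arm_command, never from a script. Its argument "rows" is a list of rows, each a list of 7 numbers: the shift along the world's x, y, z as a fraction of full scale, then the turn, a rotation vector about the world's x, y, z as a fraction of full scale, then the finger opening in mm, from 0 to 85.4. In form: [[tx, ty, tz, wx, wy, wz, grip], ...]. A call has 1 to 5 rows; each row is the pose to reach, as a shift and turn from the pose commanded when the call began; what a row does not reach only later rows make up. Full scale, the value 1, is 0.08 m for a shift and 45 degrees for a turn. A row lasts 1/8 s, in which the tool goes at most 62.5 mm and 10.7 degrees, less where a joint would pass 70% of its speed; a pose out of reach is approached as far as the arm can. A call with a number of a shift or a turn outside -1 to 1 is refused whole. A call with a gripper value outside its range is refused whole. The fingers move at their own pace and stop on an object; "squeeze" is the grip in N (left out, the last holds). Time passes only in rows, so rows that repeat a pose let the fingers close. It gives the time, the measured TCP pose, the force and the opening at its end, in the units of the state.
- r.observe(): the state, without advancing time (a new reading comes with each control period).
- r.capture(name): name is "side" or "top"; returns a dict with "image" (480x640x3 uint8, red, green, blue), "fx", "fy", "cx", "cy" (pixels), "k1" (the pictures are not rectified: a ray, as slopes to the right and down, at radius r is drawn at 1 + k1 r^2 times it, then the intrinsics apply), "R" (3x3) and "t" (3): a world point X has camera coordinates R X + t. Camera axes: x right, y down, z forward; pixel columns grow to the right and rows downward; lengths in mm; the calibration is good to about 2 mm. A picture is of the moment at which its call begins. There is no depth.
- r.hand_in(): hands the job in, once; it reports no verdict.
The state is a dict: "t": time; "qpos": joint angles; "joint_velocities": joint speeds; "tau": joint torques, N m; "tool_pos": TCP position; "tcp_rot": TCP orientation; "ft_force": force on the tool from outside, world axes, zero at the start; "wrist_torque": the same for the moment, N m; "opening": finger opening in mm.
Only numpy, scipy, OpenCV 4.12 (cv2) and the standard library are available. Lean on these libraries where they do the work, as an engineer would, in place of code of your own. Each camera call takes 0.05 s, during which the arm holds its last target. There are 200 camera calls.

## Working session

There is one attempt and no reset: what is moved stays moved. The work goes in short steps, Python scripts to look and compute and a tool call to move; the robot and the scene stay as the last step left them, time stands still between calls to the robot, and variables do not carry over. Pictures are saved under pics/ and viewed, about 8 in all and at most 12, crops included, and the job is handed in when it is done.

Besides the shell and the picture viewer there is one more tool, called as a command line: name --pt "numbers of a row" for each row, then --argument value for the rest. arm_command: Moves the arm, as the interface text tells. Shift numbers are shares of 0.08 m and turn numbers shares of 45 degrees, none past 1 either way. Its arguments: {"type":"object","properties":{"rows":{"type":"array"},"squeeze":{"type":"number"}},"required":["rows"]}

```bash
ls; mkdir -p pics
python3 - <<'E'
from station import r
import cv2
print(r.observe())
for n in("top","side"):
    c=r.capture(n); cv2.imwrite(f"pics/{n}0.png",c["image"][:,:,::-1])
    print(n,{k:c[k] for k in c if k!="image"})
E
```

```text
pics
{'t': 0.0, 'qpos': array([ 1.20002081,  0.39919047,  0.04502676,  1.53788734, -0.01869886,
        1.20688473, -0.05068476]), 'joint_velocities': array([-0.00178661,  0.00049909,  0.00054357, -0.00151131, -0.00202887,
       -0.00116065,  0.00041764]), 'tau': array([-2.07116541e-04, -4.75122678e+01,  1.36446588e+00, -2.54219091e+01,
        1.14694121e-02,  9.55249707e-03,  4.14571289e-06]), 'tool_pos': array([ 174.38902266, -625.65831009,  302.86089792]), 'tcp_rot': array([-3.11071274e+00, -4.25541535e-01,  6.20687430e-04]), 'ft_force': array([ 0.37226081, -0.15845908, -0.03586458]), 'wrist_torque': array([-0.02047303, -0.02219452,  0.02647348]), 'opening': 85.50650302400415}
top {'fx': 584.4573940348083, 'fy': 584.4573940348083, 'cx': 314.4930548890717, 'cy': 239.10813733226985, 'k1': -0.021081514396978234, 'R': array([[ 0.0037251 , -0.99997339, -0.00627271],
       [-0.9890306 , -0.00275793, -0.14768504],
       [ 0.14766381,  0.00675405, -0.98901455]]), 't': array([ -38.59924641,  582.03318122, 1315.59865708])}
side {'fx': 539.8609404351939, 'fy': 539.8609404351939, 'cx': 313.3327567359284, 'cy': 247.4854603858015, 'k1': -0.030546979524242592, 'R': array([[ 0.94997978, -0.3121403 ,  0.0103367 ],
       [-0.2132499 , -0.67248277, -0.7087252 ],
       [ 0.22817294,  0.67107031, -0.70540892]]), 't': array([-573.51705443,  120.44168916,  958.0708379 ])}
```

View pics/top0.png

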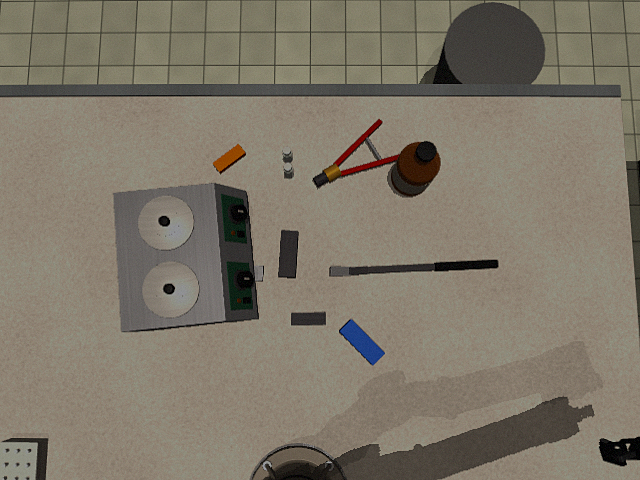

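View pics/side0.png

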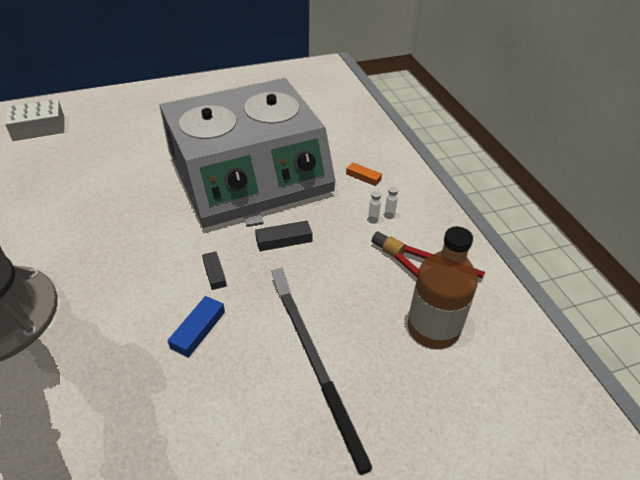

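The top view shows the bath (113–259, 182–331) facing image right (world −y). The plate tip is at (259,273), the dark block at (288,254) and a smaller look-alike block at (308,319). The bar runs from its toe at (332,271) to its end at (497,264), with the bottle at (415,170), the crimper at (355,160) and the vials at (287,163). The side view agrees, with the bath's lower front edge running from (203,227) to (334,190).

```bash
cat > h.py <<'E'
import numpy as np,cv2
def und(c,px):
    K=np.array([[c["fx"],0,c["cx"]],[0,c["fy"],c["cy"]],[0,0,1.]])
    return cv2.undistortPoints(np.array(px,float).reshape(-1,1,2),K,np.array([c["k1"],0,0,0,0.])).reshape(-1,2)
def plane(c,px,z):
    s=und(c,px); d=np.c_[s,np.ones(len(s))]@c["R"]; o=-c["R"].T@c["t"]
    k=(z-o[2])/d[:,2]; return o+d*k[:,None]
def proj(c,X):
    K=np.array([[c["fx"],0,c["cx"]],[0,c["fy"],c["cy"]],[0,0,1.]])
    return cv2.projectPoints(np.array(X,float).reshape(-1,1,3),cv2.Rodrigues(c["R"])[0],c["t"],K,np.array([c["k1"],0,0,0,0.]))[0].reshape(-1,2)
def tri(a,pa,b,pb):
    Pa=np.c_[a["R"],a["t"]];Pb=np.c_[b["R"],b["t"]]
    X=cv2.triangulatePoints(Pa,Pb,und(a,pa).T,und(b,pb).T);return (X[:3]/X[3]).T
def crop(c,x0,y0,x1,y1,f,name):
    im=c["image"][y0:y1,x0:x1,::-1]
    cv2.imwrite(name,cv2.resize(im,None,fx=f,fy=f,interpolation=cv2.INTER_CUBIC))
E
python3 - <<'E'
from station import r
from h import *
np.set_printoptions(precision=1,suppress=True)
print("tip",r.tip_extent)
t=r.capture("top");s=r.capture("side")
im=t["image"].astype(int);g=im.max(2)
m=((g<95)&(im.max(2)-im.min(2)<25)).astype(np.uint8)
n,l,st,ce=cv2.connectedComponentsWithStats(m)
for i in range(1,n):
    x,y,w,h,a=st[i]
    if a>60 and 230<ce[i][0]<520 and 220<ce[i][1]<340:
        p=np.argwhere(l==i)[:,::-1].astype(np.float32); b=cv2.boxPoints(cv2.minAreaRect(p))
        print(a,ce[i],b.tolist()); print(plane(t,b,26 if a>400 else 15)[:,:2])
print("baredge",plane(t,[[330,271],[350,271],[497,264.5]],5))
print("bath front low side-view",plane(s,[[203,227],[334,190]],15),"top",plane(t,[[259,319]],15))
crop(t,230,170,390,290,5,"pics/c1.png"); crop(s,190,170,350,290,5,"pics/c2.png")
E
```

```text
tip 72.6
4369 [232.8 257.2] [[109.40985107421875, 192.50820922851562], [246.00820922851562, 180.09017944335938], [258.7622985839844, 320.3852844238281], [122.1639404296875, 332.8033142089844]]
[[696.2 455. ]
 [727.1 127.9]
 [394.6  91.4]
 [364.6 407. ]]
844 [288.  253.8] [[277.606201171875, 276.9071044921875], [280.7698974609375, 229.4513397216797], [298.49114990234375, 230.63275146484375], [295.32745361328125, 278.0885009765625]]
[[495.3  49.1]
 [607.5  43.1]
 [604.8   1.3]
 [492.7   7.8]]
1401 [412.9 267.6] [[328.63336181640625, 266.1392822265625], [497.84014892578125, 259.13763427734375], [498.27032470703125, 269.53363037109375], [329.06353759765625, 276.5352783203125]]
[[ 520.9  -69.9]
 [ 538.5 -466.3]
 [ 514.  -466.3]
 [ 496.6  -70.9]]
432 [308.3 318.3] [[291.0, 312.0], [325.0, 312.0], [325.0, 324.0], [291.0, 324.0]]
[[414.1  17.1]
 [414.4 -61.5]
 [386.9 -61.5]
 [386.6  16.9]]
baredge [[ 511.5  -73.5    5. ]
 [ 511.6 -120.9    5. ]
 [ 528.1 -470.2    5. ]]
bath front low side-view [[398.2  99.5  15. ]
 [695.1 132.1  15. ]] top [[397.9  92.   15. ]]
```

View pics/c1.png

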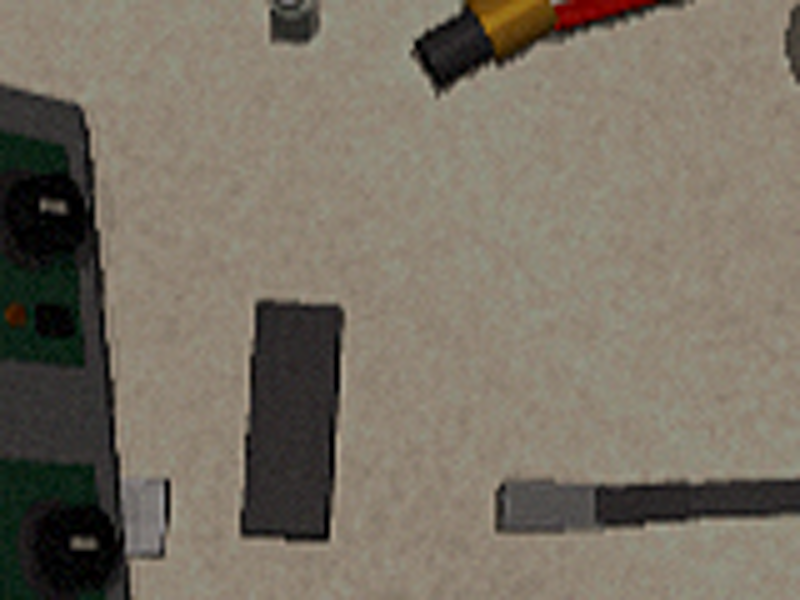

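View pics/c2.png

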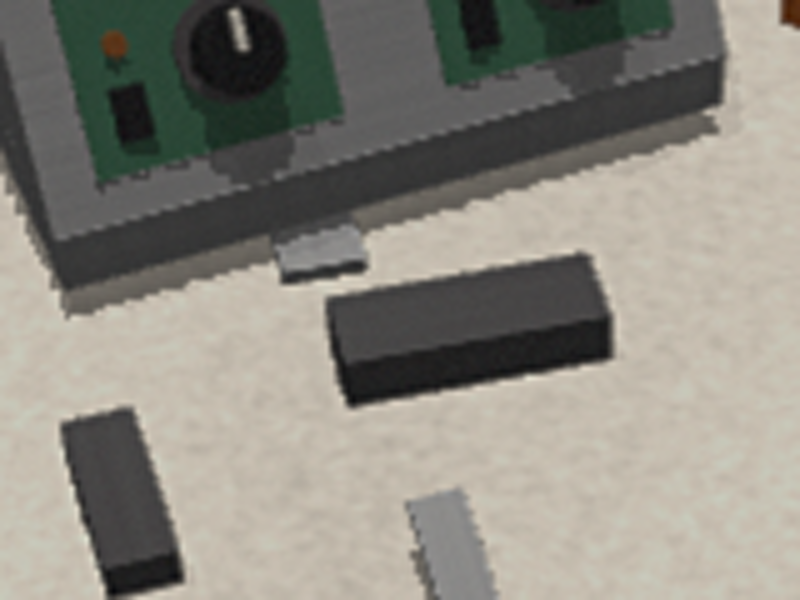

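The crops show the plate's front corners at (167,480) and (162,555) in the top crop. The block's top-face corners and the toe, at (497–600, 480–532) in the crop, are also clear. Next I triangulate these for consistency.

Run:
```python
from station import r
from h import *
np.set_printoptions(precision=1,suppress=True)
t=r.capture("top");s=r.capture("side")
T=lambda p:np.array(p)/5+[230,170]-.4
S=lambda p:np.array(p)/5+[190,170]-.4
bt=T([(243,535),(257,302),(343,308),(329,540)]);bs=S([(328,297),(590,254),(611,318),(347,362)])
print("block tri\n",tri(t,bt,s,bs),"\ntop@26\n",plane(t,bt,26),"\nside@26\n",plane(s,bs,26))
pt=T([(162,555),(167,480)]);ps=S([(281,270),(366,258)])
print("plate\n",tri(t,pt,s,ps),"\n",plane(t,pt,8),"\n",plane(s,ps,8))
es=S([(68,290),(720,104)]);et=T([(85,110),(128,600)])
print("edge side@15\n",plane(s,es,15),"\ntopline@15\n",plane(t,et,15))
# toe in both
print("toe tip top@32",plane(t,T([(497,480),(497,532)]),31),"side",plane(s,S([(407,502),(461,489)]),31))
# grip end side view
print("grip end side", plane(s,[[364,470]],5), "top",plane(t,[[497.8,264.3]],15),plane(t,[[435,266.3]],15))
# vertical camera centre
```

```text
block tri
 [[496.   47.6  27.8]
 [605.7  42.7  25.7]
 [602.1   2.1  27.4]
 [493.8   7.4  29.4]] 
top@26
 [[496.   47.8  26. ]
 [606.2  42.6  26. ]
 [603.5   1.9  26. ]
 [493.8   7.6  26. ]] 
side@26
 [[496.5  49.6  26. ]
 [605.   42.4  26. ]
 [601.3   3.5  26. ]
 [494.7  10.9  26. ]]
plate
 [[486.2  87.   11.4]
 [522.   85.4   9.7]] 
 [[487.9  87.2   8. ]
 [523.5  85.4   8. ]] 
 [[485.4  90.8   8. ]
 [520.9  87.3   8. ]]
edge side@15
 [[398.3  97.5  15. ]
 [693.8 131.1  15. ]] 
topline@15
 [[701.4 127.2  15. ]
 [466.2 102.1  15. ]]
toe tip top@32 [[521.7 -70.6  31. ]
 [497.4 -70.7  31. ]] side [[496.7 -73.2  31. ]
 [517.6 -72.9  31. ]]
grip end side [[ 527.1 -463.9    5. ]] top [[ 527.5 -469.1   15. ]] [[ 522.4 -320.7   15. ]]
```

The views agree within 2–3 mm. Working numbers (mm):

| Item | Value |
|---|---|
| Front edge middle | (547, 112) |
| Bath yaw | +6.3° |
| Foot | (543.5, 142) |
| Plate centreline at the foot | x≈507 |
| Block fulcrum edge | y≈45 |
| Bar yaw | +2.7° |
| Grasp point on the bar | (521.5, −348) |

The swing needed is about −36 mm in x. Next I move above the grip.

arm_command --pt "0.35 0.28 0 0 0 0.15 85" --pt "0.7 0.56 0 0 0 0.3 85" --pt "1 0.8 0 0 0 0.43 85"

```text
t: 0.68
tool_pos: [255.7, -561.1, 303.9]
tcp_rot: [-2.995, -0.949, -0.001]
ft_force: [-0.2, 0.7, -0.7]
opening: 84.9
```

arm_command --pt "0.35 0.28 0 0 0 0.15 85" --pt "0.7 0.56 0 0 0 0.3 85" --pt "1 0.8 0 0 0 0.43 85"

```text
t: 1.05
tool_pos: [335.8, -497.0, 304.0]
tcp_rot: [2.793, 1.439, 0.001]
ft_force: [-0.4, -0.2, 0.6]
opening: 84.6
```

arm_command --pt "0.35 0.28 0 0 0 0.15 85" --pt "0.7 0.56 0 0 0 0.3 85" --pt "1 0.8 0 0 0 0.43 85"

```text
t: 1.42
tool_pos: [415.6, -433.0, 304.0]
tcp_rot: [2.511, 1.888, 0.001]
ft_force: [-1.1, -0.5, -0.1]
opening: 84.9
```

arm_command --pt "0.35 0.28 0 0 0 0.15 85" --pt "0.7 0.56 0 0 0 0.3 85" --pt "1 0.8 0 0 0 0.42 85" --pt "1 0.8 0 0 0 0.42 85"

```text
t: 1.92
tool_pos: [497.0, -367.4, 303.9]
tcp_rot: [-2.165, -2.276, -0.003]
ft_force: [-0.6, -0.4, 0.4]
opening: 85.2
```

arm_command --pt "0.17 0.14 -0.5 0 0 0 60" --pt "0.34 0.28 -1 0 0 0 60"

```text
t: 2.17
tool_pos: [521.1, -349.4, 223.5]
tcp_rot: [2.174, 2.265, -0.002]
ft_force: [0.1, 0.3, 0.2]
opening: 59.9
```

arm_command --pt "0 0 -0.5 0 0 0 60" --pt "0 0 -1 0 0 0 60" --pt "0 0 -1 0 0 0 60"

```text
t: 2.55
tool_pos: [518.6, -347.9, 140.6]
tcp_rot: [-2.169, -2.263, 0.004]
ft_force: [0.4, -0.3, -0.6]
opening: 59.7
```

Run:
```python
from station import r
from h import *
np.set_printoptions(precision=2,suppress=True)
for i in range(3):
    c=r.capture("side"); o=r.observe(); print(o["tool_pos"],o["tcp_rot"],o["opening"])
crop(c,300,300,460,420,5,"pics/c3.png")
```

```text
[ 520.45 -348.51  143.15] [-2.17 -2.27  0.  ] 60.057863709600724
[ 521.7  -348.89  144.83] [ 2.17  2.27 -0.  ] 60.05458508151565
[ 522.4  -349.01  145.82] [2.17 2.27 0.  ] 60.20183039922308
```

```bash
ls pics
```

```text
c1.png
c2.png
c3.png
side0.png
top0.png
```

arm_command --pt "0 0 -0.5 0 0 0 60" --pt "0 0 -0.85 0 0 0 60" --pt "0 0 -0.85 0 0 0 60"

```text
t: 3.08
tool_pos: [521.3, -347.9, 76.0]
tcp_rot: [-2.172, -2.269, 0.001]
ft_force: [-0.3, -0.3, 0.1]
opening: 60.1
```

arm_command --pt "0 0 0 0 0 0 10" --pt "0 0 0 0 0 0 10" --pt "0 0 0 0 0 0 10" --pt "0 0 0 0 0 0 10" --pt "0 0 0 0 0 0 10" --squeeze 110

```text
t: 3.7
tool_pos: [522.6, -348.5, 78.4]
tcp_rot: [2.17, 2.268, -0.0]
ft_force: [-1.8, 0.7, 6.6]
opening: 16.6
```

```bash
cat > plan.py <<'E'
# tip poses (x,y,z of toe's upper edge, pitch nose-down deg, yaw deg) -> arm rows; keeps the commanded pose in pose.json
import json,sys,os
import numpy as np
from scipy.spatial.transform import Rotation as Ro
G=np.array([-111,0,76.]); TIP=np.array([165,0,32.])
def bar(th,ps):
    th,ps=np.radians([th,ps]);c,s=np.cos(th),np.sin(th)
    X=np.array([-np.sin(ps)*c,np.cos(ps)*c,-s]);Z=np.array([-np.sin(ps)*s,np.cos(ps)*s,c])
    return np.c_[X,np.cross(Z,X),Z]
def tcp(x,y,z,th,ps):
    B=bar(th,ps); return np.array([x,y,z])+B@(G-TIP), Ro.from_matrix(B@np.diag([1,-1,-1]))
def load():
    if os.path.exists("pose.json"): d=json.load(open("pose.json")); return np.array(d[0]),Ro.from_quat(d[1])
    return np.array([521.74,-347.75,75.95]),Ro.from_matrix(bar(0,2.5)@np.diag([1,-1,-1]))
def plan(*targets,grip=10):
    p,q=load()
    for t in targets:                       # each target = one call, 4 or 5 rows
        P,Q=tcp(*t); e=np.r_[(P-p)/80,(Q*q.inv()).as_rotvec(degrees=True)/45].round(2)
        print("to",t,"max",abs(e).max()); n=5
        print(json.dumps([[round(float(v),2) for v in e*(i/4 if i<5 else 1)]+[grip] for i in range(1,n+1)]))
        p=p+e[:3]*80; q=Ro.from_rotvec(e[3:]*45,degrees=True)*q
        print("  tcp",p.round(1),"rv",q.as_rotvec().round(3))
    json.dump([p.tolist(),q.as_quat().tolist()],open("pose.json","w"))
E
python3 - <<'E'
from plan import *
plan((509.5,-72,112,0,2.5),(520,-40,130,14,1),(535,-5,120,25,-2),(550,30,110,35,-5),(560,70,90,42,-7),(570,104,55,45,-8))
E
```

```text
to (509.5, -72, 112, 0, 2.5) max 1.0
[[-0.0, 0.0, 0.25, 0.0, 0.0, 0.0, 10], [-0.0, 0.0, 0.5, 0.0, 0.0, 0.0, 10], [-0.0, 0.0, 0.75, 0.0, 0.0, 0.0, 10], [-0.0, 0.0, 1.0, 0.0, 0.0, 0.0, 10], [-0.0, 0.0, 1.0, 0.0, 0.0, 0.0, 10]]
  tcp [ 521.7 -347.8  156. ] rv [2.172 2.269 0.   ]
to (520, -40, 130, 14, 1) max 1.04
[[0.01, 0.16, 0.26, -0.08, -0.0, -0.01, 10], [0.01, 0.32, 0.52, -0.15, -0.01, -0.01, 10], [0.02, 0.47, 0.78, -0.23, -0.01, -0.02, 10], [0.03, 0.63, 1.04, -0.31, -0.01, -0.03, 10], [0.03, 0.63, 1.04, -0.31, -0.01, -0.03, 10]]
  tcp [ 524.1 -297.4  239.2] rv [ 2.07   2.112 -0.253]
to (535, -5, 120, 25, -2) max 0.76
[[0.01, 0.19, 0.12, -0.06, 0.0, -0.02, 10], [0.01, 0.38, 0.23, -0.12, 0.0, -0.04, 10], [0.02, 0.57, 0.35, -0.19, 0.0, -0.05, 10], [0.03, 0.76, 0.47, -0.25, 0.0, -0.07, 10], [0.03, 0.76, 0.47, -0.25, 0.0, -0.07, 10]]
  tcp [ 526.5 -236.6  276.8] rv [ 2.015  1.945 -0.449]
to (550, 30, 110, 35, -5) max 0.83
[[0.02, 0.21, 0.09, -0.06, 0.01, -0.02, 10], [0.04, 0.41, 0.17, -0.11, 0.01, -0.04, 10], [0.05, 0.62, 0.26, -0.17, 0.01, -0.05, 10], [0.07, 0.83, 0.34, -0.22, 0.02, -0.07, 10], [0.07, 0.83, 0.34, -0.22, 0.02, -0.07, 10]]
  tcp [ 532.1 -170.2  304. ] rv [ 1.964  1.796 -0.625]
to (560, 70, 90, 42, -7) max 0.82
[[0.02, 0.2, 0.01, -0.04, 0.0, -0.01, 10], [0.04, 0.41, 0.02, -0.07, 0.01, -0.02, 10], [0.06, 0.61, 0.03, -0.11, 0.01, -0.03, 10], [0.08, 0.82, 0.04, -0.15, 0.01, -0.04, 10], [0.08, 0.82, 0.04, -0.15, 0.01, -0.04, 10]]
  tcp [ 538.5 -104.6  307.2] rv [ 1.917  1.696 -0.733]
to (570, 104, 55, 45, -8) max 0.58
[[0.03, 0.14, -0.08, -0.02, 0.0, -0.01, 10], [0.06, 0.29, -0.16, -0.04, 0.01, -0.01, 10], [0.08, 0.43, -0.24, -0.05, 0.01, -0.01, 10], [0.11, 0.58, -0.32, -0.07, 0.01, -0.02, 10], [0.11, 0.58, -0.32, -0.07, 0.01, -0.02, 10]]
  tcp [547.3 -58.2 281.5] rv [ 1.894  1.65  -0.786]
```

arm_command --pt "0 0 0.25 0 0 0 10" --pt "0 0 0.5 0 0 0 10" --pt "0 0 0.75 0 0 0 10" --pt "0 0 1 0 0 0 10" --pt "0 0 1 0 0 0 10"

```text
t: 4.32
tool_pos: [523.1, -348.5, 158.6]
tcp_rot: [2.169, 2.266, 0.002]
ft_force: [-0.7, -0.5, -5.1]
opening: 17.1
```

arm_command --pt "0.01 0.16 0.26 -0.08 0 -0.01 10" --pt "0.01 0.32 0.52 -0.15 -0.01 -0.01 10" --pt "0.02 0.47 0.78 -0.23 -0.01 -0.02 10" --pt "0.03 0.63 1 -0.31 -0.01 -0.03 10" --pt "0.03 0.63 1 -0.31 -0.01 -0.03 10"

```text
t: 4.95
tool_pos: [525.5, -294.5, 236.5]
tcp_rot: [2.064, 2.117, -0.249]
ft_force: [0.2, -0.6, -5.2]
opening: 16.9
```

Run:
```python
import json
d=json.load(open("pose.json"));d[0][2]-=3.2;json.dump(d,open("pose.json","w"))
from station import r
from h import *
from plan import *
np.set_printoptions(precision=1,suppress=True)
s=r.capture("side");t=r.capture("top");o=r.observe();print(o["tool_pos"],o["tcp_rot"],o["opening"],o["ft_force"])
cv2.imwrite("pics/v1.png",np.vstack([s["image"][120:420,100:500,::-1],t["image"][180:340,200:600,::-1]]))
P=o["tool_pos"];B=Ro.from_rotvec(o["tcp_rot"]).as_matrix()@np.diag([1,-1,-1])
tp=P+B@(TIP-G);print("pred tip",tp,"side",proj(s,tp),"top",proj(t,tp))
```

```text
[ 523.4 -297.5  234.9] [ 2.1  2.1 -0.3] 16.800284066980435 [-0.1 -0.5 -5.6]
pred tip [518.  -40.2 126. ] side [[275.4 218.1]] top [[315.7 262.7]]
```

View pics/v1.png

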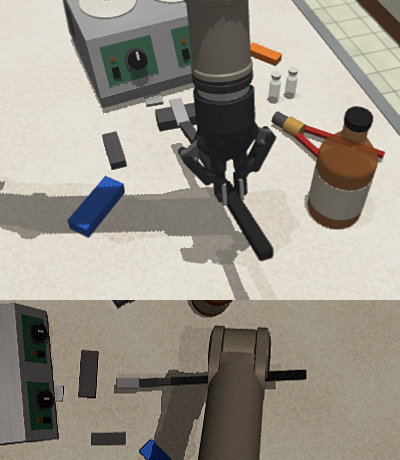

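The bar is held. Its toe tip appears at side (275,219) and top (317,263), within 1–2 px of the prediction, so the grasp frame is right and I continue.

arm_command --pt "0.01 0.19 0.12 -0.06 0 -0.02 10" --pt "0.01 0.38 0.23 -0.12 0 -0.04 10" --pt "0.02 0.57 0.35 -0.19 0 -0.05 10" --pt "0.03 0.76 0.47 -0.25 0 -0.07 10"

```text
t: 5.55
tool_pos: [525.5, -237.4, 272.1]
tcp_rot: [2.019, 1.944, -0.452]
ft_force: [0.1, 0.1, -6.4]
opening: 16.7
```

arm_command --pt "0.02 0.21 0.09 -0.06 0.01 -0.02 10" --pt "0.04 0.41 0.17 -0.11 0.01 -0.04 10" --pt "0.05 0.62 0.26 -0.17 0.01 -0.05 10" --pt "0.07 0.83 0.34 -0.22 0.02 -0.07 10" --pt "0.07 0.83 0.34 -0.22 0.02 -0.07 10"

```text
t: 6.18
tool_pos: [532.8, -168.9, 299.3]
tcp_rot: [1.964, 1.802, -0.623]
ft_force: [-0.2, -0.1, -5.2]
opening: 16.7
```

arm_command --pt "0.02 0.2 0.01 -0.04 0 -0.01 10" --pt "0.04 0.41 0.02 -0.07 0.01 -0.02 10" --pt "0.06 0.61 0.03 -0.11 0.01 -0.03 10" --pt "0.08 0.82 0.04 -0.15 0.01 -0.04 10" --pt "0.08 0.82 0.04 -0.15 0.01 -0.04 10"

```text
t: 6.8
tool_pos: [538.8, -104.4, 302.6]
tcp_rot: [1.917, 1.7, -0.732]
ft_force: [-0.7, 0.2, -4.4]
opening: 16.8
```

arm_command --pt "0.03 0.14 -0.08 -0.02 0 -0.01 10" --pt "0.06 0.29 -0.16 -0.04 0.01 -0.01 10" --pt "0.08 0.43 -0.24 -0.05 0.01 -0.01 10" --pt "0.11 0.58 -0.32 -0.07 0.01 -0.02 10" --pt "0.11 0.58 -0.32 -0.07 0.01 -0.02 10"

```text
t: 7.42
tool_pos: [547.6, -56.4, 277.3]
tcp_rot: [1.892, 1.654, -0.785]
ft_force: [-0.1, -0.1, -4.2]
opening: 16.5
```

```bash
cat >> plan.py <<'E'
def clear(t,yb=45.5,ys=114.8):
    B=bar(t[3],t[4]);O=np.array(t[:3])-B@TIP
    f=(yb-O[1])/B[1,0]; blk=(O+f*B[:,0])[2]-26
    root=O+B@[117.5,0,4.5]; tip=np.array(t[:3]); k=(ys-tip[1])/(root[1]-tip[1])
    return dict(f=round(f),block=round(blk,1),toe_at_skirt=round((tip+k*(root-tip))[2],1),low=round((O+B@[167.5,0,27.7])[2],1))
E
python3 - <<'E'
from plan import *
T=[(570,105,25,47,-8),(570,106,9,47,-8),(570,118,9,43,-8),(570,130,9,38,-8),(570,142,9,33.5,-8),(570,154,9,29.5,-8)]
for t in T: print(t,clear(t))
plan(*T)
from station import r
from h import *
np.set_printoptions(precision=1,suppress=True)
s=r.capture("side");o=r.observe()
P=o["tool_pos"];B=Ro.from_rotvec(o["tcp_rot"]).as_matrix()@np.diag([1,-1,-1])
tp=P+B@(TIP-G);q=proj(s,tp);print("tip",tp,q)
x,y=q[0].astype(int);crop(s,x-80,y-60,x+80,y+60,5,"pics/c4.png")
E
```

```text
(570, 105, 25, 47, -8) {'f': 111, 'block': np.float64(16.5), 'toe_at_skirt': np.float64(22.0), 'low': np.float64(20.2)}
(570, 106, 9, 47, -8) {'f': 110, 'block': np.float64(1.6), 'toe_at_skirt': np.float64(6.3), 'low': np.float64(4.2)}
(570, 118, 9, 43, -8) {'f': 95, 'block': np.float64(7.5), 'toe_at_skirt': np.float64(9.7), 'low': np.float64(4.2)}
(570, 130, 9, 38, -8) {'f': 82, 'block': np.float64(9.1), 'toe_at_skirt': np.float64(11.1), 'low': np.float64(4.1)}
(570, 142, 9, 33.5, -8) {'f': 69, 'block': np.float64(9.1), 'toe_at_skirt': np.float64(10.6), 'low': np.float64(4.0)}
(570, 154, 9, 29.5, -8) {'f': 57, 'block': np.float64(8.2), 'toe_at_skirt': np.float64(8.6), 'low': np.float64(4.0)}
to (570, 105, 25, 47, -8) max 0.27
[[0.0, 0.03, -0.07, -0.01, 0.0, -0.0, 10], [0.01, 0.06, -0.14, -0.02, 0.01, -0.0, 10], [0.01, 0.08, -0.2, -0.03, 0.01, -0.0, 10], [0.01, 0.11, -0.27, -0.04, 0.01, -0.0, 10], [0.01, 0.11, -0.27, -0.04, 0.01, -0.0, 10]]
  tcp [548.1 -49.4 256.7] rv [ 1.872  1.633 -0.815]
to (570, 106, 9, 47, -8) max 0.2
[[0.0, 0.0, -0.05, -0.0, -0.0, -0.0, 10], [0.0, 0.01, -0.1, 
[... 795 characters left out ...]
213.5] rv [ 1.98   1.726 -0.68 ]
to (570, 142, 9, 33.5, -8) max 0.19
[[-0.01, -0.01, -0.05, 0.03, -0.0, -0.0, 10], [-0.01, -0.03, -0.1, 0.05, -0.01, -0.0, 10], [-0.01, -0.04, -0.14, 0.08, -0.01, -0.0, 10], [-0.02, -0.05, -0.19, 0.1, -0.01, -0.0, 10], [-0.02, -0.05, -0.19, 0.1, -0.01, -0.0, 10]]
  tcp [541.7 -62.2 198.3] rv [ 2.033  1.773 -0.612]
to (570, 154, 9, 29.5, -8) max 0.19
[[-0.01, -0.0, -0.05, 0.02, -0.01, -0.0, 10], [-0.01, -0.0, -0.1, 0.04, -0.01, -0.0, 10], [-0.02, -0.0, -0.14, 0.06, -0.01, -0.0, 10], [-0.03, -0.0, -0.19, 0.08, -0.02, -0.0, 10], [-0.03, -0.0, -0.19, 0.08, -0.02, -0.0, 10]]
  tcp [539.3 -62.2 183.1] rv [ 2.073  1.805 -0.545]
tip [569.6 104.7  51.4] [[282.3 195.6]]
```

View pics/c4.png

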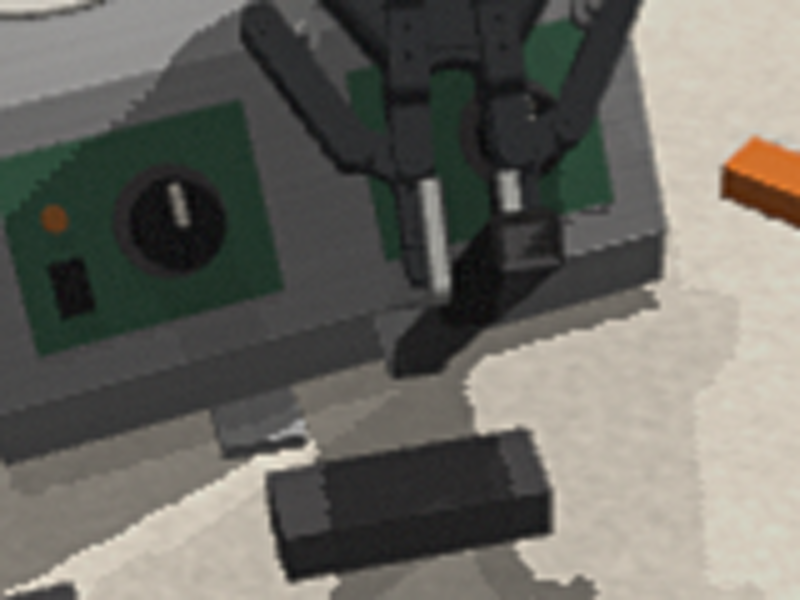

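The view shows the bar steeply foreshortened, with its toe in the shadow near the predicted point (centre of the crop). The block and plate are undisturbed, so I descend into the gap.

arm_command --pt "0 0.03 -0.07 -0.01 0 0 10" --pt "0.01 0.06 -0.14 -0.02 0.01 0 10" --pt "0.01 0.08 -0.2 -0.03 0.01 0 10" --pt "0.01 0.11 -0.27 -0.04 0.01 0 10" --pt "0.01 0.11 -0.27 -0.04 0.01 0 10"

```text
t: 8.1
tool_pos: [547.9, -48.9, 256.0]
tcp_rot: [1.871, 1.635, -0.816]
ft_force: [-0.6, -0.1, -5.6]
opening: 16.7
```

arm_command --pt "0 0 -0.05 0 0 0 10" --pt "0 0.01 -0.1 0 0 0 10" --pt "0 0.01 -0.15 0 0 0 10" --pt "0 0.01 -0.2 0 0 0 10" --pt "0 0.01 -0.2 0 0 0 10"

```text
t: 8.72
tool_pos: [548.2, -48.3, 240.4]
tcp_rot: [1.872, 1.634, -0.815]
ft_force: [0.0, 0.1, -5.1]
opening: 16.8
```

arm_command --pt "-0.01 -0.01 -0.04 0.02 -0.01 0 10" --pt "-0.01 -0.03 -0.07 0.04 -0.01 0 10" --pt "-0.02 -0.04 -0.11 0.07 -0.01 0 10" --pt "-0.03 -0.05 -0.14 0.09 -0.02 0 10" --pt "-0.03 -0.05 -0.14 0.09 -0.02 0 10"

```text
t: 9.35
tool_pos: [545.4, -53.1, 229.6]
tcp_rot: [1.922, 1.672, -0.751]
ft_force: [0.1, -0.1, -5.9]
opening: 16.6
```

Forces show only the bar's weight, so there is no contact yet. I continue the insertion.

arm_command --pt "-0.01 -0.02 -0.05 0.03 0 0 10" --pt "-0.01 -0.04 -0.1 0.06 -0.01 0 10" --pt "-0.02 -0.05 -0.15 0.08 -0.01 0 10" --pt "-0.03 -0.07 -0.2 0.11 -0.01 0 10" --pt "-0.03 -0.07 -0.2 0.11 -0.01 0 10"

```text
t: 9.98
tool_pos: [543.1, -58.9, 213.4]
tcp_rot: [1.981, 1.725, -0.681]
ft_force: [0.3, -0.5, -5.2]
opening: 16.9
```

arm_command --pt "-0.01 -0.01 -0.05 0.03 0 0 10" --pt "-0.01 -0.03 -0.1 0.05 -0.01 0 10" --pt "-0.01 -0.04 -0.14 0.08 -0.01 0 10" --pt "-0.02 -0.05 -0.19 0.1 -0.01 0 10" --pt "-0.02 -0.05 -0.19 0.1 -0.01 0 10"

```text
t: 10.6
tool_pos: [541.4, -62.7, 198.1]
tcp_rot: [2.033, 1.773, -0.613]
ft_force: [-0.5, -0.6, -5.4]
opening: 16.7
```

arm_command --pt "-0.01 0 -0.05 0.02 -0.01 0 10" --pt "-0.01 0 -0.1 0.04 -0.01 0 10" --pt "-0.02 0 -0.14 0.06 -0.01 0 10" --pt "-0.03 0 -0.19 0.08 -0.02 0 10" --pt "-0.03 0 -0.19 0.08 -0.02 0 10"

```text
t: 11.22
tool_pos: [538.9, -62.6, 182.9]
tcp_rot: [2.073, 1.805, -0.546]
ft_force: [0.0, -0.1, -6.0]
opening: 16.7
```

```bash
cat >> plan.py <<'E'
def lev(Fx,f,th,ps):
    B=bar(th,ps); F=np.array([Fx,48.7-.057*(Fx-496),26])
    p=F+B@[165-f,0,32.]; return (*p.round(2).tolist(),th,ps)
E
python3 - <<'E'
from plan import *
T=[lev(554,58,a,-8) for a in (26,22,18,15)]
for t in T: print(clear(t))
plan(*T)
E
```

```text
{'f': 58, 'block': np.float64(-0.0), 'toe_at_skirt': np.float64(5.0), 'low': np.float64(2.9)}
{'f': 58, 'block': np.float64(-0.0), 'toe_at_skirt': np.float64(9.8), 'low': np.float64(10.7)}
{'f': 58, 'block': np.float64(-0.0), 'toe_at_skirt': np.float64(14.5), 'low': np.float64(18.5)}
{'f': 58, 'block': np.float64(-0.0), 'toe_at_skirt': np.float64(18.0), 'low': np.float64(24.4)}
to (569.34, 154.52, 7.86, 26, -8) max 0.18
[[-0.01, -0.03, -0.04, 0.02, -0.0, -0.0, 10], [-0.01, -0.06, -0.09, 0.04, -0.01, -0.0, 10], [-0.01, -0.09, -0.14, 0.06, -0.01, -0.0, 10], [-0.02, -0.12, -0.18, 0.08, -0.01, -0.0, 10], [-0.02, -0.12, -0.18, 0.08, -0.01, -0.0, 10]]
  tcp [537.7 -71.8 168.7] rv [ 2.113  1.84  -0.486]
to (569.48, 155.51, 15.59, 22, -8) max 0.12
[[-0.01, -0.03, -0.03, 0.02, -0.0, -0.0, 10], [-0.01, -0.06, -0.06, 0.04, -0.01, -0.0, 10], [-0.01, -0.09, -0.08, 0.07, -0.01, -0.0, 10], [-0.02, -0.12, -0.11, 0.09, -0.01, -0.0, 10], [-0.02, -0.12, -0.11, 0.09, -0.01, -0.0, 10]]
  tcp [536.1 -81.4 159.9] rv [ 2.157  1.879 -0.417]
to (569.54, 155.96, 23.37, 18, -8) max 0.12
[[-0.01, -0.03, -0.03, 0.02, -0.0, -0.0, 10], [-0.01, -0.06, -0.06, 0.04, -0.01, -0.0, 10], [-0.01, -0.08, -0.09, 0.07, -0.01, -0.0, 10], [-0.02, -0.11, -0.12, 0.09, -0.01, -0.0, 10], [-0.02, -0.11, -0.12, 0.09, -0.01, -0.0, 10]]
  tcp [534.5 -90.2 150.3] rv [ 2.2    1.917 -0.347]
to (569.54, 155.94, 29.22, 15, -8) max 0.09
[[-0.0, -0.02, -0.02, 0.01, -0.0, -0.0, 10], [-0.01, -0.04, -0.04, 0.03, -0.01, -0.0, 10], [-0.01, -0.06, -0.07, 0.04, -0.01, -0.0, 10], [-0.01, -0.08, -0.09, 0.06, -0.01, -0.0, 10], [-0.01, -0.08, -0.09, 0.06, -0.01, -0.0, 10]]
  tcp [533.7 -96.6 143.1] rv [ 2.228  1.94  -0.296]
```

arm_command --pt "-0.01 -0.03 -0.04 0.02 0 0 10" --pt "-0.01 -0.06 -0.09 0.04 -0.01 0 10" --pt "-0.01 -0.09 -0.14 0.06 -0.01 0 10" --pt "-0.02 -0.12 -0.18 0.08 -0.01 0 10" --pt "-0.02 -0.12 -0.18 0.08 -0.01 0 10"

```text
t: 11.85
tool_pos: [537.9, -72.1, 168.8]
tcp_rot: [2.114, 1.839, -0.485]
ft_force: [-0.3, 0.8, -2.9]
opening: 16.7
```

arm_command --pt "-0.01 -0.03 -0.03 0.02 0 0 10" --pt "-0.01 -0.06 -0.06 0.04 -0.01 0 10" --pt "-0.01 -0.09 -0.08 0.07 -0.01 0 10" --pt "-0.02 -0.12 -0.11 0.09 -0.01 0 10" --pt "-0.02 -0.12 -0.11 0.09 -0.01 0 10"

```text
t: 12.48
tool_pos: [536.4, -81.2, 160.1]
tcp_rot: [2.157, 1.879, -0.415]
ft_force: [1.1, 1.2, -2.8]
opening: 17.0
```

arm_command --pt "-0.01 -0.03 -0.03 0.02 0 0 10" --pt "-0.01 -0.06 -0.06 0.04 -0.01 0 10" --pt "-0.01 -0.08 -0.09 0.07 -0.01 0 10" --pt "-0.02 -0.11 -0.12 0.09 -0.01 0 10" --pt "-0.02 -0.11 -0.12 0.09 -0.01 0 10"

```text
t: 13.1
tool_pos: [535.7, -89.4, 151.9]
tcp_rot: [2.198, 1.918, -0.343]
ft_force: [-0.7, 5.3, 6.2]
opening: 16.9
```

The wrist now reads an upward load of about 11 N net of the bar's weight, so the bar is levering. I lift a little more and look.

arm_command --pt "0 -0.02 -0.02 0.01 0 0 10" --pt "-0.01 -0.04 -0.04 0.03 -0.01 0 10" --pt "-0.01 -0.06 -0.07 0.04 -0.01 0 10" --pt "-0.01 -0.08 -0.09 0.06 -0.01 0 10" --pt "-0.01 -0.08 -0.09 0.06 -0.01 0 10"

```text
t: 13.72
tool_pos: [535.4, -95.3, 145.1]
tcp_rot: [2.224, 1.942, -0.29]
ft_force: [0.3, 6.0, 8.2]
opening: 17.0
```

Run:
```python
from station import r
from h import *
from plan import *
np.set_printoptions(precision=1,suppress=True)
s=r.capture("side");t=r.capture("top");o=r.observe();print(o["tool_pos"],o["ft_force"],o["wrist_torque"])
a=cv2.resize(s["image"][160:280,180:340,::-1],None,fx=4,fy=4,interpolation=cv2.INTER_CUBIC)
cv2.imwrite("pics/v2.png",a); cv2.imwrite("pics/top_lift.png",t["image"][:,:,::-1])
```

```text
[535.4 -95.3 145.2] [-0.8  5.8  7. ] [0.9 0.  0.1]
```

View pics/v2.png

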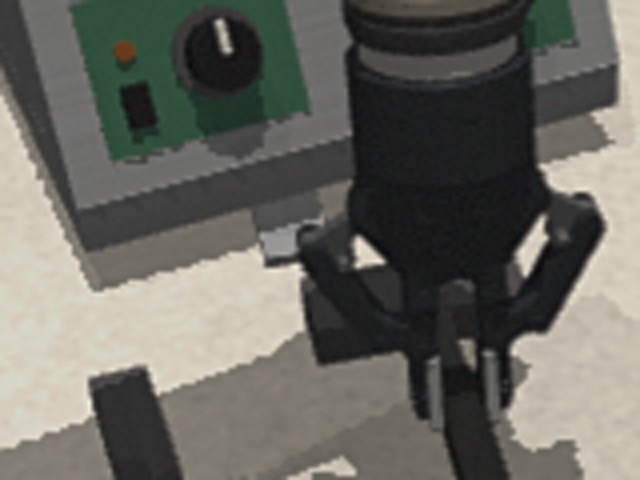

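The bath's lower left corner has moved from about (203.6,228) to (201,222.5), so the front is up by about 13 mm. The block is in place and the plate is clear. I lift a touch more, then swing in stages.

Run:
```python
from plan import *
plan(*[lev(554-14*k,58,13.5,-8+16*k) for k in (0,.25,.5,.75)])
```

```text
to (569.52, 155.82, 32.14, 13.5, -8) max 0.05
[[-0.0, -0.01, -0.01, 0.01, -0.0, -0.0, 10], [-0.0, -0.02, -0.03, 0.02, -0.01, -0.0, 10], [-0.0, -0.03, -0.04, 0.03, -0.01, -0.0, 10], [-0.0, -0.04, -0.05, 0.04, -0.01, -0.0, 10], [-0.0, -0.04, -0.05, 0.04, -0.01, -0.0, 10]]
  tcp [533.7 -99.8 139.1] rv [ 2.245  1.954 -0.258]
to (558.28, 156.84, 32.14, 13.5, -4.0) max 0.09
[[0.02, -0.0, 0.0, -0.0, 0.0, 0.02, 10], [0.04, -0.01, 0.0, -0.0, 0.0, 0.04, 10], [0.06, -0.01, 0.0, -0.0, 0.0, 0.07, 10], [0.08, -0.01, 0.0, -0.0, 0.0, 0.09, 10], [0.08, -0.01, 0.0, -0.0, 0.0, 0.09, 10]]
  tcp [ 540.1 -100.6  139.1] rv [ 2.17   2.029 -0.249]
to (547.0, 157.31, 32.14, 13.5, 0.0) max 0.09
[[0.02, -0.0, 0.0, -0.0, 0.0, 0.02, 10], [0.04, -0.0, 0.0, -0.01, 0.0, 0.04, 10], [0.07, -0.0, 0.0, -0.01, 0.0, 0.07, 10], [0.09, -0.0, 0.0, -0.01, 0.0, 0.09, 10], [0.09, -0.0, 0.0, -0.01, 0.0, 0.09, 10]]
  tcp [ 547.3 -100.6  139.1] rv [ 2.089  2.096 -0.248]
to (535.72, 157.23, 32.14, 13.5, 4.0) max 0.08
[[0.02, 0.0, 0.0, 0.0, 0.0, 0.02, 10], [0.04, 0.0, 0.0, 0.0, 0.0, 0.04, 10], [0.06, 0.0, 0.0, 0.0, 0.0, 0.06, 10], [0.08, 0.0, 0.0, 0.0, 0.0, 0.08, 10], [0.08, 0.0, 0.0, 0.0, 0.0, 0.08, 10]]
  tcp [ 553.7 -100.6  139.1] rv [ 2.019  2.158 -0.239]
```

arm_command --pt "0 -0.01 -0.01 0.01 0 0 10" --pt "0 -0.02 -0.03 0.02 -0.01 0 10" --pt "0 -0.03 -0.04 0.03 -0.01 0 10" --pt "0 -0.04 -0.05 0.04 -0.01 0 10"

```text
t: 14.32
tool_pos: [535.1, -98.7, 141.1]
tcp_rot: [2.24, 1.957, -0.254]
ft_force: [-1.2, 5.1, 7.8]
opening: 17.0
```

arm_command --pt "0.02 0 0 0 0 0.02 10" --pt "0.04 -0.01 0 0 0 0.04 10" --pt "0.06 -0.01 0 0 0 0.07 10" --pt "0.08 -0.01 0 0 0 0.09 10" --pt "0.08 -0.01 0 0 0 0.09 10"

```text
t: 14.95
tool_pos: [541.3, -99.9, 140.9]
tcp_rot: [2.171, 2.027, -0.245]
ft_force: [-1.0, 4.9, 6.2]
opening: 16.7
```

arm_command --pt "0.02 0 0 0 0 0.02 10" --pt "0.04 0 0 -0.01 0 0.04 10" --pt "0.07 0 0 -0.01 0 0.07 10" --pt "0.09 0 0 -0.01 0 0.09 10" --pt "0.09 0 0 -0.01 0 0.09 10"

```text
t: 15.58
tool_pos: [550.0, -99.7, 141.5]
tcp_rot: [2.09, 2.092, -0.239]
ft_force: [1.7, 5.1, 7.0]
opening: 16.7
```

```bash
cat > meas.py <<'E'
# bath yaw and left bottom front corner from views; prints block edges too
from station import r
from h import *
def shots(tag):
    s=r.capture("side");t=r.capture("top")
    for n,c in(("s",s),("t",t)): cv2.imwrite(f"pics/{tag}_{n}.png",c["image"][:,:,::-1])
    b=cv2.resize(t["image"][170:330,220:340,::-1],None,fx=3.75,fy=3.75,interpolation=cv2.INTER_CUBIC)
    a=cv2.resize(s["image"][160:280,180:310,::-1],None,fx=5,fy=5,interpolation=cv2.INTER_CUBIC)[:600]
    a=cv2.resize(s["image"][160:280,180:267,::-1],None,fx=4,fy=5,interpolation=cv2.INTER_CUBIC)
    cv2.imwrite(f"pics/{tag}.png",np.hstack([a,b])); print(a.shape,b.shape)
    return s,t
E
python3 - <<'E'
from meas import *
s,t=shots("sw1");o=r.observe();print(o["tool_pos"].round(1),o["ft_force"].round(1),o["t"])
E
```

```text
(600, 348, 3) (600, 450, 3)
[550.  -99.7 141.6] [2.7 5.2 7.8] 15.675
```

View pics/sw1.png

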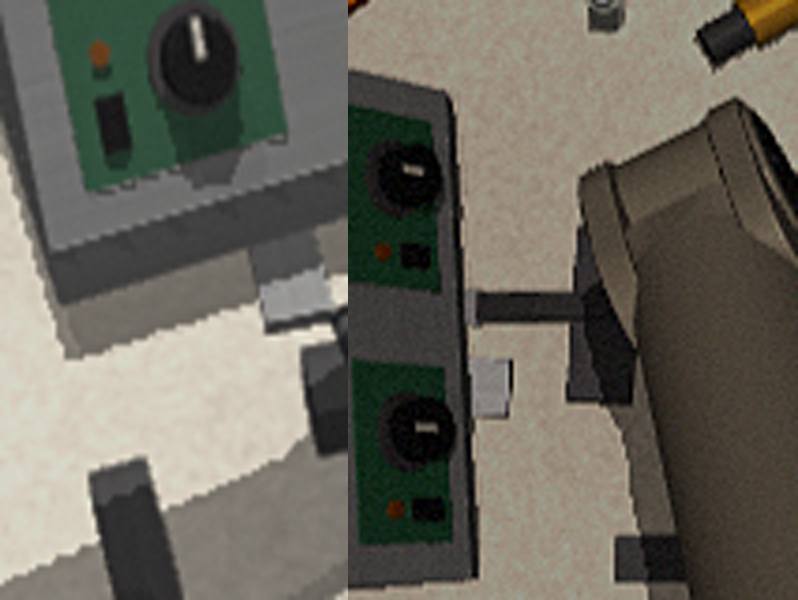

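The swing works. In the top crop the bath's front edge is now (450,95)–(475,578), about 3° tilt where it was 5°, and the bar crosses the block beside the plate at (492,387). I continue.

arm_command --pt "0.02 0 0 0 0 0.02 10" --pt "0.04 0 0 0 0 0.04 10" --pt "0.06 0 0 0 0 0.06 10" --pt "0.08 0 0 0 0 0.08 10" --pt "0.08 0 0 0 0 0.08 10"

```text
t: 16.3
tool_pos: [557.5, -99.5, 142.1]
tcp_rot: [2.02, 2.151, -0.227]
ft_force: [3.4, 5.0, 7.3]
opening: 16.8
```

Run:
```python
from meas import *
from plan import *
s,t=shots("sw2");o=r.observe();print(o["tool_pos"].round(1),o["ft_force"].round(1),o["t"])
im=t["image"].astype(int)
# front bottom edge of bath in top view: per row, last dark px before bench going right from x=225
for y in range(190,330,8):
    row=im[y,236:275].sum(1); d=np.diff(row); print(y,236+int(np.argmax(d)),int(d.max()),end=" | ")
print(); im=s["image"].astype(int)
plan(lev(540,58,13.5,8))
```

```text
(600, 348, 3) (600, 450, 3)
[557.5 -99.5 142.1] [4.  4.8 7.8] 16.4
190 236 21 | 198 247 340 | 206 249 295 | 214 249 322 | 222 250 228 | 230 249 402 | 238 250 335 | 246 250 272 | 254 250 256 | 262 251 310 | 270 263 466 | 278 252 274 | 286 252 241 | 294 252 330 | 302 252 350 | 310 253 255 | 318 253 273 | 326 253 328 | 
to (524.48, 156.62, 32.14, 13.5, 8) max 0.09
[[0.02, 0.01, 0.0, 0.0, 0.0, 0.02, 10], [0.04, 0.01, 0.0, 0.0, 0.0, 0.04, 10], [0.06, 0.01, 0.0, 0.0, 0.0, 0.07, 10], [0.08, 0.02, 0.0, 0.0, 0.0, 0.09, 10], [0.08, 0.02, 0.0, 0.0, 0.0, 0.09, 10]]
  tcp [560.1 -99.  139.1] rv [ 1.939  2.224 -0.229]
```

arm_command --pt "0.02 0.01 0 0 0 0.02 10" --pt "0.04 0.01 0 0 0 0.04 10" --pt "0.06 0.01 0 0 0 0.07 10" --pt "0.08 0.02 0 0 0 0.09 10" --pt "0.08 0.02 0 0 0 0.09 10"

```text
t: 17.02
tool_pos: [565.5, -98.5, 143.0]
tcp_rot: [1.939, 2.213, -0.214]
ft_force: [4.9, 4.0, 7.7]
opening: 16.8
```

```bash
cat >> meas.py <<'E'
def edge(t,z):
    # fit the bath's lower front edge in the top view, its -x end, and the foot's plan position
    im=t["image"].astype(float).sum(2); pts=[]
    for y in range(196,318,2):
        d=np.diff(im[y,236:268]); i=int(np.argmax(d))
        if d[i]>180: pts.append((236.5+i,y))
    p=np.array(pts); 
    for _ in range(3):
        b,a=np.polyfit(p[:,1],p[:,0],1); e=abs(p[:,0]-a-b*p[:,1]); p=p[e<max(1.2,1.5*e.std())]
    rows=[y for y in range(300,345) if im[y,int(a+b*y)+4]-im[y,int(a+b*y)-4]>120]
    end=rows[0]
    for y in rows:
        if y-end<=1:end=y
    w=plane(t,[[a+b*200,200],[a+b*300,300],[a+b*(end+.5),end+.5]],z)
    u=(w[0]-w[1])[:2];u/=np.linalg.norm(u);v=np.array([-u[1],u[0]])
    print("edge n",len(p),"b",round(b,4),"end row",end,"yaw",np.degrees(np.arctan2(u[1],u[0])).round(2),"corner",w[2].round(1),"foot",(w[2][:2]+150*u+30*v).round(1))
E
python3 - <<'E'
from meas import *
s,t=shots("sw3");o=r.observe();print(o["tool_pos"].round(1),o["ft_force"].round(1),o["t"])
mk=lambda n:dict(t,image=cv2.imread(f"pics/{n}.png")[:,:,::-1])
edge(mk("top0"),15);edge(mk("top_lift"),27);edge(mk("sw1_t"),29);edge(mk("sw2_t"),29);edge(t,29)
E
```

```text
(600, 348, 3) (600, 450, 3)
[565.5 -98.5 143. ] [6.9 4.4 6. ] 17.125
edge n 51 b 0.0901 end row 319 yaw 6.21 corner [396.7  93.   15. ] foot [542.6 139.1]
edge n 57 b 0.0894 end row 320 yaw 6.19 corner [394.3  93.9  27. ] foot [540.2 139.9]
edge n 53 b 0.0554 end row 324 yaw 4.27 corner [385.1  99.6  29. ] foot [532.5 140.7]
edge n 53 b 0.0363 end row 327 yaw 3.19 corner [378.3 102.3  29. ] foot [526.4 140.6]
edge n 49 b 0.0126 end row 329 yaw 1.85 corner [373.7 106.3  29. ] foot [522.7 141.2]
```

View pics/sw3.png

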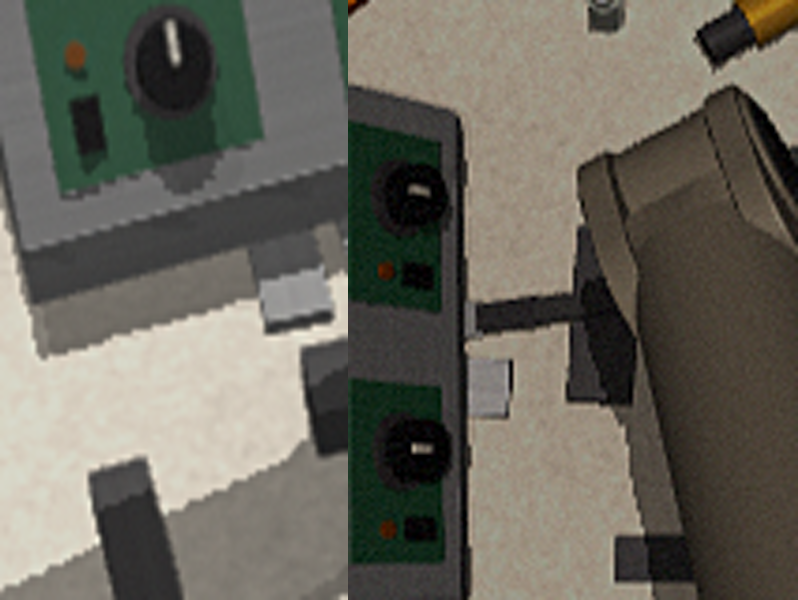

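The front edge is now at about 1.9° yaw and the foot at x≈523–526, with the target near 507. The arm gives a few mm sideways under load, so I command past the target and measure as I go.

Run:
```python
from plan import *
plan(lev(534,58,13,10),lev(528,58,13,12.5))
```

```text
to (514.65, 156.3, 33.11, 13, 10) max 0.05
[[-0.0, 0.0, -0.0, 0.0, 0.0, 0.01, 10], [-0.01, 0.0, -0.01, 0.01, 0.01, 0.03, 10], [-0.01, 0.0, -0.01, 0.01, 0.01, 0.04, 10], [-0.01, 0.0, -0.01, 0.01, 0.01, 0.05, 10], [-0.01, 0.0, -0.01, 0.01, 0.01, 0.05, 10]]
  tcp [559.3 -99.  138.3] rv [ 1.899  2.269 -0.223]
to (503.88, 155.69, 33.11, 13, 12.5) max 0.05
[[0.0, 0.01, -0.0, 0.0, -0.0, 0.01, 10], [0.01, 0.01, -0.0, 0.01, -0.0, 0.03, 10], [0.01, 0.01, -0.0, 0.01, -0.0, 0.04, 10], [0.01, 0.02, -0.0, 0.01, -0.0, 0.05, 10], [0.01, 0.02, -0.0, 0.01, -0.0, 0.05, 10]]
  tcp [560.1 -97.4 138.3] rv [ 1.856  2.308 -0.209]
```

arm_command --pt "0 0 0 0 0 0.01 10" --pt "-0.01 0 -0.01 0.01 0.01 0.03 10" --pt "-0.01 0 -0.01 0.01 0.01 0.04 10" --pt "-0.01 0 -0.01 0.01 0.01 0.05 10" --pt "-0.01 0 -0.01 0.01 0.01 0.05 10"

```text
t: 17.75
tool_pos: [567.1, -98.8, 143.4]
tcp_rot: [1.901, 2.252, -0.201]
ft_force: [10.5, 3.1, 6.9]
opening: 17.3
```

arm_command --pt "0 0.01 0 0 0 0.01 10" --pt "0.01 0.01 0 0.01 0 0.03 10" --pt "0.01 0.01 0 0.01 0 0.04 10" --pt "0.01 0.02 0 0.01 0 0.05 10" --pt "0.01 0.02 0 0.01 0 0.05 10"

```text
t: 18.38
tool_pos: [569.6, -98.4, 144.5]
tcp_rot: [1.859, 2.286, -0.185]
ft_force: [13.0, 1.0, 8.5]
opening: 16.4
```

Run:
```python
from meas import *
s,t=shots("sw4");o=r.observe();print(o["tool_pos"].round(1),o["tcp_rot"].round(3),o["ft_force"].round(1),o["wrist_torque"].round(2),o["t"])
edge(t,29)
from plan import *
plan(lev(524,58,13,16))
```

```text
(600, 348, 3) (600, 450, 3)
[569.6 -98.4 144.5] [ 1.859  2.286 -0.185] [13.3  1.6  7.6] [-0.1  -3.34 -2.14] 18.475
edge n 49 b -0.0021 end row 331 yaw 1.0 corner [369.2 108.3  29. ] foot [518.6 140.9]
to (493.28, 154.24, 33.11, 13, 16) max 0.08
[[0.01, 0.01, -0.0, -0.0, -0.0, 0.02, 10], [0.03, 0.01, -0.0, -0.0, -0.0, 0.04, 10], [0.04, 0.02, -0.0, -0.0, -0.0, 0.06, 10], [0.06, 0.03, -0.0, -0.0, -0.0, 0.08, 10], [0.06, 0.03, -0.0, -0.0, -0.0, 0.08, 10]]
  tcp [564.9 -95.  138.3] rv [ 1.781  2.362 -0.201]
```

```bash
cat >> meas.py <<'E'
def tipnow():
    from plan import Ro,G,TIP
    o=r.observe();B=Ro.from_rotvec(o["tcp_rot"]).as_matrix()@np.diag([1,-1,-1]);P=o["tool_pos"]
    X,Y,Z=B.T;O=P-B@G;f=(45.5-O[1])/X[1]
    print("tip",(P+B@(TIP-G)).round(1),"pitch",np.degrees(-np.arcsin(X[2])).round(1),"yaw",np.degrees(np.arctan2(-X[0],X[1])).round(1),"roll",np.degrees(np.arcsin(Y[2])).round(1),"at block edge",(O+f*X).round(1),"f",f.round(1))
E
python3 - <<'E'
from meas import *
tipnow();t=dict(r.capture("top"));
s=r.capture("side")
# corner height cue: -x bottom front corner in the side view
im=cv2.resize(s["image"][180:280,170:270,::-1],None,fx=4,fy=4,interpolation=cv2.INTER_CUBIC)
tp=cv2.resize(t["image"][210:310,230:330,::-1],None,fx=4,fy=4,interpolation=cv2.INTER_CUBIC)
cv2.imwrite("pics/v5.png",np.hstack([im,tp]))
E
```

```text
tip [518.3 155.6  39.8] pitch 12.9 yaw 11.6 roll -1.3 at block edge [541.7  45.5  32.9] f 56.9
```

View pics/v5.png

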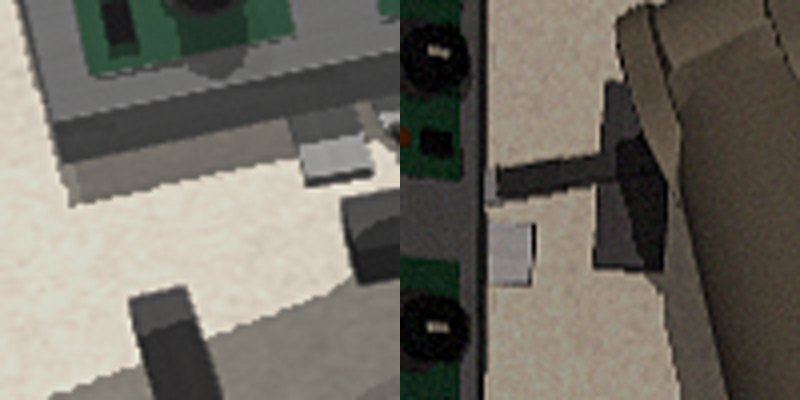

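Crop v5: the bar's toe meets the skirt at about top px (252.5,256), and the bar's true yaw is near 9° against 11.6° for the tool, so it has twisted a few degrees in the pads. It is better to swing by moving the handle +x and pivoting on the block than by yawing the wrist.

Run:
```python
from meas import *
import json
from plan import *
s=r.capture("side")
for z in (21,25,29,33): print(z,proj(s,[[369.2,107,z]]).round(1))
B=bar(13,12.5)
p=np.array([560.1,-97.4,138.3]);q=Ro.from_rotvec([1.856,2.308,-.209])
json.dump([p.tolist(),q.as_quat().tolist()],open("pose.json","w"))
```

```text
21 [[187.8 225.4]]
25 [[187.5 223.9]]
29 [[187.2 222.5]]
33 [[186.9 221. ]]
```

arm_command --pt "0.04 0 0 0 0 0.02 10" --pt "0.08 0 0 0 0 0.04 10" --pt "0.12 0 -0.01 0 0 0.05 10" --pt "0.16 0 -0.02 0 0 0.06 10" --pt "0.16 0 -0.02 0 0 0.06 10"

```text
t: 19.25
tool_pos: [580.8, -97.1, 141.9]
tcp_rot: [1.8, 2.333, -0.182]
ft_force: [9.9, 3.0, 7.6]
opening: 16.7
```

Run:
```python
from meas import *
s,t=shots("sw5");o=r.observe();print(o["tool_pos"].round(1),o["ft_force"].round(1),o["wrist_torque"].round(2),o["t"])
edge(t,29);tipnow()
```

```text
(600, 348, 3) (600, 450, 3)
[580.7 -97.  142. ] [10.5  3.4  7.3] [ 0.48 -2.62 -1.61] 19.35
edge n 49 b -0.0282 end row 335 yaw -0.49 corner [360.1 112.   29. ] foot [510.3 140.7]
tip [516.4 154.1  37.5] pitch 12.9 yaw 14.6 roll -1.0 at block edge [545.2  45.5  30.4] f 57.1
```

arm_command --pt "0.03 0 0 0 0 0.01 10" --pt "0.06 0 0 0 0 0.02 10" --pt "0.08 0 0 0 0 0.03 10" --pt "0.08 0 0 0 0 0.03 10"

```text
t: 19.85
tool_pos: [585.7, -96.2, 141.2]
tcp_rot: [1.772, 2.356, -0.181]
ft_force: [8.1, 4.7, 7.6]
opening: 16.7
```

Run:
```python
from meas import *
s,t=shots("sw6");o=r.observe();print(o["tool_pos"].round(1),o["ft_force"].round(1),o["wrist_torque"].round(2),o["t"])
edge(t,29);tipnow()
a=cv2.resize(s["image"][170:240,160:300,::-1],None,fx=5,fy=4,interpolation=cv2.INTER_CUBIC)
b=cv2.resize(t["image"][235:345,110:285,::-1],None,fx=4,fy=2.9,interpolation=cv2.INTER_CUBIC)
cv2.imwrite("pics/v6.png",np.vstack([a,b])[:600])
```

```text
(600, 348, 3) (600, 450, 3)
[585.6 -96.2 141.2] [7.9 5.6 6.6] [ 0.79 -1.93 -1.48] 19.95
edge n 46 b -0.0391 end row 336 yaw -1.11 corner [357.8 113.   29. ] foot [508.3 140.1]
tip [514.8 153.3  37. ] pitch 12.8 yaw 16.0 roll -0.9 at block edge [546.2  45.5  29.8] f 57.2
```

View pics/v6.png

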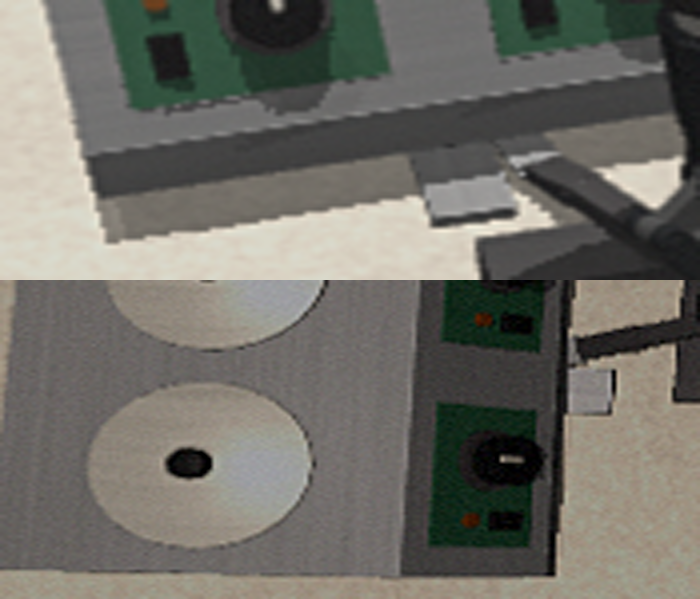

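Crop v6: the bath's lower left front corner is at side px (180,218.8) and top px (248.2,337), and the toe goes in beside the plate on its +x side. I triangulate the corner as an independent check.

Run:
```python
from meas import *
np.set_printoptions(precision=1,suppress=True)
s=r.capture("side");t=r.capture("top")
c=tri(t,[[248,336.7]],s,[[179.9,218.6]])[0];print("corner",c, plane(t,[[248,336.7]],29),plane(s,[[179.9,218.6]],29))
for yaw in(-1.1,-.5):
    a=np.radians(yaw);u=np.array([np.cos(a),np.sin(a)]);v=np.array([-u[1],u[0]]);print("foot",c[:2]+150*u+30*v)
# symmetric check: bath centre line via knobs/lid centres: dark lid knob blobs in top view
im=t["image"].astype(int);m=(im.max(2)<45).astype(np.uint8)
n,l,st,ce=cv2.connectedComponentsWithStats(m)
for i in range(1,n):
    if st[i][4]>25 and ce[i][0]<262 and 150<ce[i][1]<345: print(ce[i],st[i])
im=cv2.imread("pics/top0.png").astype(int);m=(im.max(2)<45).astype(np.uint8)
n,l,st,ce=cv2.connectedComponentsWithStats(m);print("initial")
for i in range(1,n):
    if st[i][4]>25 and ce[i][0]<262 and 150<ce[i][1]<345: print(ce[i],st[i])
```

```text
corner [357.1 114.3  36.7] [[357.3 115.2  29. ]] [[356.7 123.3  29. ]]
foot [507.6 141.4]
foot [507.3 143. ]
[232.4 163. ] [220 154  26  20  44]
[249.7 273. ] [246 207   8 130 270]
[233.9 234.2] [ 221  208   29   53 1118]
[161.2 229.1] [156 224  11  11  86]
[230.8 302.2] [ 218  278   29   49 1141]
[156.9 297.8] [152 293  11  10  89]
initial
[232.3 163. ] [220 154  26  20  45]
[238.2 253.2] [ 221  193   38  126 2298]
[163.9 220.7] [159 216  11  10  89]
[168.6 288.5] [163 284  12  10  89]
[236.2 320. ] [223 318  28   4  42]
[202.8 323.7] [186 322  36   5  44]
[160.3 328.2] [136 326  49   5  59]
```

Foot estimates are 507.6–508.3 from the corner and about 511 from the lid knobs, against a plate centreline of 507 with ±7 allowed. I lower gently by raising the handle with the bar pivoting on the block.

arm_command --pt "0.01 0.02 0.02 -0.02 0 0 10" --pt "0.01 0.04 0.05 -0.03 -0.01 0 10" --pt "0.01 0.05 0.07 -0.05 -0.01 0 10" --pt "0 0.07 0.1 -0.06 -0.02 0 10" --pt "0 0.07 0.1 -0.06 -0.02 0 10"

```text
t: 20.68
tool_pos: [585.2, -90.1, 149.0]
tcp_rot: [1.744, 2.323, -0.221]
ft_force: [7.4, 5.1, 4.8]
opening: 17.0
```

arm_command --pt "0 0.02 0.02 -0.02 0 0 10" --pt "-0.01 0.04 0.05 -0.03 -0.01 0 10" --pt "-0.01 0.05 0.07 -0.05 -0.01 0 10" --pt "-0.02 0.07 0.1 -0.06 -0.02 0 10" --pt "-0.02 0.07 0.1 -0.06 -0.02 0 10"

```text
t: 21.3
tool_pos: [579.9, -86.2, 153.7]
tcp_rot: [1.724, 2.291, -0.269]
ft_force: [6.1, 1.4, -5.3]
opening: 16.9
```

```bash
cat >> meas.py <<'E'
def lids(t):
    im=t["image"].astype(int);m=(im.max(2)<45).astype(np.uint8)
    n,l,st,ce=cv2.connectedComponentsWithStats(m);print("lids",[ce[i].round(1).tolist() for i in range(1,n) if 60<st[i][4]<120 and 130<ce[i][0]<190 and st[i][2]<15])
E
python3 - <<'E'
from meas import *
s,t=shots("dn1");o=r.observe();print(o["tool_pos"].round(1),o["ft_force"].round(1),o["wrist_torque"].round(2),o["t"])
edge(t,25);tipnow();lids(t)
E
```

```text
(600, 348, 3) (600, 450, 3)
[579.8 -86.4 153.5] [ 6.4  1.9 -4.8] [ 1.14 -1.38 -1.15] 21.4
edge n 47 b -0.0415 end row 337 yaw -1.26 corner [355.5 112.8  25. ] foot [506.1 139.5]
tip [511.9 152.2  24.8] pitch 18.4 yaw 16.0 roll -0.5 at block edge [542.8  45.5  28. ] f 58.6
lids [[164.0, 229.5], [159.9, 298.1]]
```

Vertical force is back to bar weight (−5 N), so the bath is down and the bar is free. The foot reads about (506–510, 140). I now plan the withdrawal as the reverse of the insertion.

Run:
```python
from plan import *
import json
p=np.array([577.7,-86.2,152.7]);q=Ro.from_rotvec([1.856,2.308,-.209])
for w in([0,0,.06],[0,0,.03],[-.06,-.02,0],[-.06,-.02,0]): q=Ro.from_rotvec(np.array(w)*45,degrees=True)*q
print(q.as_rotvec())
json.dump([p.tolist(),q.as_quat().tolist()],open("pose.json","w"))
h=np.radians(13)
T=[(514,152,18,23.5,14)]
for d,th in((12,27),(24,31),(36,36),(46,41)): T.append((514+d*np.sin(h),152-d*np.cos(h),17,th,13))
T.append((T[-1][0]+1,T[-1][1]-2,50,41,13)); T.append((T[-1][0]+10,80,90,35,10))
for t in T: print(clear(t,46,111))
plan(*T)
```

```text
[ 1.71865519  2.29797029 -0.27650362]
{'f': 60, 'block': np.float64(4.6), 'toe_at_skirt': np.float64(13.1), 'low': np.float64(13.1)}
{'f': 73, 'block': np.float64(4.4), 'toe_at_skirt': np.float64(15.4), 'low': np.float64(12.0)}
{'f': 85, 'block': np.float64(4.6), 'toe_at_skirt': np.float64(17.3), 'low': np.float64(12.0)}
{'f': 98, 'block': np.float64(4.3), 'toe_at_skirt': np.float64(17.6), 'low': np.float64(12.1)}
{'f': 110, 'block': np.float64(3.2), 'toe_at_skirt': np.float64(16.2), 'low': np.float64(12.1)}
{'f': 112, 'block': np.float64(34.4), 'toe_at_skirt': np.float64(48.8), 'low': np.float64(45.1)}
{'f': 145, 'block': np.float64(49.1), 'toe_at_skirt': np.float64(87.3), 'low': np.float64(85.0)}
to (514, 152, 18, 23.5, 14) max 0.2
[[-0.02, 0.03, 0.05, -0.03, -0.01, -0.01, 10], [-0.04, 0.06, 0.1, -0.06, -0.01, -0.03, 10], [-0.06, 0.09, 0.15, -0.08, -0.02, -0.04, 10], [-0.08, 0.12, 0.2, -0.11, -0.03, -0.05, 10], [-0.08, 0.12, 0.2, -0.11, -0.03, -0.05, 10]]
  tcp [571.3 -76.6 168.7] rv [ 1.717  2.204 -0.356]
to (np.float64(516.6994126521264), np.float64(140.30755922257717), 17, 27, 1
[... 1337 characters left out ...]
] rv [ 1.569  1.971 -0.592]
to (np.float64(525.3477484998178), np.float64(105.17897701987917), 50, 41, 13) max 0.41
[[0.0, -0.01, 0.1, 0.0, -0.0, 0.0, 10], [0.01, -0.01, 0.2, 0.0, -0.0, 0.0, 10], [0.01, -0.01, 0.31, 0.0, -0.0, 0.0, 10], [0.01, -0.02, 0.41, 0.0, -0.0, 0.0, 10], [0.01, -0.02, 0.41, 0.0, -0.0, 0.0, 10]]
  tcp [565.7 -69.4 263.9] rv [ 1.569  1.971 -0.592]
to (np.float64(535.3477484998178), 80, 90, 35, 10) max 0.6
[[0.01, -0.15, 0.07, 0.03, 0.01, -0.01, 10], [0.03, -0.3, 0.13, 0.07, 0.01, -0.03, 10], [0.04, -0.45, 0.2, 0.1, 0.01, -0.04, 10], [0.06, -0.6, 0.26, 0.13, 0.02, -0.06, 10], [0.06, -0.6, 0.26, 0.13, 0.02, -0.06, 10]]
  tcp [ 570.5 -117.4  284.7] rv [ 1.682  2.01  -0.531]
```

arm_command --pt "-0.02 0.03 0.05 -0.03 -0.01 -0.01 10" --pt "-0.04 0.06 0.1 -0.06 -0.01 -0.03 10" --pt "-0.06 0.09 0.15 -0.08 -0.02 -0.04 10" --pt "-0.08 0.12 0.2 -0.11 -0.03 -0.05 10" --pt "-0.08 0.12 0.2 -0.11 -0.03 -0.05 10"

```text
t: 22.02
tool_pos: [571.8, -76.0, 169.2]
tcp_rot: [1.716, 2.204, -0.354]
ft_force: [5.6, 0.6, -3.6]
opening: 16.6
```

arm_command --pt "-0.01 -0.01 0.04 -0.02 -0.01 -0.01 10" --pt "-0.03 -0.02 0.08 -0.04 -0.01 -0.01 10" --pt "-0.04 -0.03 0.12 -0.05 -0.01 -0.02 10" --pt "-0.05 -0.04 0.16 -0.07 -0.02 -0.03 10" --pt "-0.05 -0.04 0.16 -0.07 -0.02 -0.03 10"

```text
t: 22.65
tool_pos: [567.0, -79.6, 181.4]
tcp_rot: [1.711, 2.146, -0.405]
ft_force: [3.8, 0.5, -3.8]
opening: 16.5
```

arm_command --pt "0.03 0 0.02 -0.01 0 0 10" --pt "0.06 0 0.06 -0.03 -0.01 0 10" --pt "0.06 0 0.13 -0.06 -0.01 0 10" --pt "0.06 0 0.19 -0.09 -0.02 0 10" --pt "0.06 0 0.19 -0.09 -0.02 0 10"

```text
t: 23.28
tool_pos: [572.0, -79.4, 196.9]
tcp_rot: [1.669, 2.095, -0.46]
ft_force: [0.6, -0.2, -4.5]
opening: 17.2
```

Run:
```python
from meas import *
s,t=shots("dn2");o=r.observe();print(o["tool_pos"].round(1),o["ft_force"].round(1),o["wrist_torque"].round(2),o["t"])
edge(t,24);tipnow();lids(t)
```

```text
(600, 348, 3) (600, 450, 3)
[571.9 -79.8 196.7] [-1.   0.8 -5.3] [1.1  0.31 0.03] 23.375
edge n 8 b -0.0893 end row 337 yaw -4.01 corner [355.4 116.7  24. ] foot [507.1 136.2]
tip [524.7 128.8  16.8] pitch 31.0 yaw 12.8 roll -0.2 at block edge [543.7  45.5  30.8] f 84.6
lids [[164.1, 229.5], [159.9, 298.1]]
```

The lids have not moved and the bar is free. I finish the withdrawal.

arm_command --pt "0 0.01 0.06 -0.03 -0.01 0 10" --pt "-0.01 0.03 0.12 -0.06 -0.01 0 10" --pt "-0.01 0.04 0.17 -0.08 -0.01 0 10" --pt "-0.01 0.05 0.23 -0.11 -0.02 0 10" --pt "-0.01 0.05 0.23 -0.11 -0.02 0 10"

```text
t: 24.0
tool_pos: [571.6, -75.2, 215.5]
tcp_rot: [1.619, 2.034, -0.526]
ft_force: [-0.0, 0.0, -3.9]
opening: 16.9
```

arm_command --pt "-0.01 0.03 0.05 -0.03 -0.01 0 10" --pt "-0.01 0.05 0.1 -0.06 -0.01 0 10" --pt "-0.01 0.07 0.15 -0.08 -0.01 0 10" --pt "-0.02 0.09 0.2 -0.11 -0.02 0 10" --pt "-0.02 0.09 0.2 -0.11 -0.02 0 10"

```text
t: 24.62
tool_pos: [569.9, -68.0, 231.4]
tcp_rot: [1.568, 1.972, -0.592]
ft_force: [0.1, 0.4, -5.0]
opening: 16.8
```

arm_command --pt "0 -0.02 0.08 0 0 0 10" --pt "0.01 -0.05 0.18 0 0 0 10" --pt "0.01 -0.1 0.31 0 0 0 10" --pt "0.01 -0.12 0.41 0 0 0 10" --pt "0.01 -0.12 0.41 0 0 0 10"

```text
t: 25.25
tool_pos: [570.8, -78.5, 265.1]
tcp_rot: [1.57, 1.97, -0.591]
ft_force: [-0.2, -0.5, -5.7]
opening: 16.7
```

arm_command --pt "0.01 -0.15 0.1 0.03 0.01 -0.01 10" --pt "0.03 -0.3 0.2 0.07 0.01 -0.03 10" --pt "0.04 -0.45 0.25 0.1 0.01 -0.04 10" --pt "0.06 -0.6 0.3 0.13 0.02 -0.06 10" --pt "0.06 -0.6 0.3 0.13 0.02 -0.06 10"

```text
t: 25.88
tool_pos: [575.0, -128.1, 288.1]
tcp_rot: [1.684, 2.007, -0.533]
ft_force: [0.3, -0.8, -5.4]
opening: 16.8
```

Run:
```python
from plan import *
d=json.load(open("pose.json"));d[0]=[575.3,-126.2,287.9];json.dump(d,open("pose.json","w"))
def T(x,y,z,th,ps): return (*(np.array([x,y,z])-bar(th,ps)@(G-TIP)).round(1).tolist(),th,ps)
plan(T(565,-190,280,25,8),T(555,-260,250,12,5),T(545,-320,190,3,3),T(540,-360,125,0,3))
```

```text
to (532.8, 39.3, 123.5, 25, 8) max 0.8
[[-0.03, -0.2, -0.03, 0.06, 0.01, -0.01, 10], [-0.07, -0.4, -0.05, 0.11, 0.02, -0.03, 10], [-0.1, -0.6, -0.08, 0.17, 0.03, -0.04, 10], [-0.13, -0.8, -0.1, 0.22, 0.04, -0.05, 10], [-0.13, -0.8, -0.1, 0.22, 0.04, -0.05, 10]]
  tcp [ 564.9 -190.2  279.9] rv [ 1.827  2.101 -0.409]
to (532.3, -0.2, 149.6, 12, 5) max 0.87
[[-0.03, -0.22, -0.09, 0.07, 0.01, -0.02, 10], [-0.06, -0.43, -0.18, 0.14, 0.01, -0.04, 10], [-0.09, -0.65, -0.28, 0.22, 0.02, -0.05, 10], [-0.12, -0.87, -0.37, 0.29, 0.03, -0.07, 10], [-0.12, -0.87, -0.37, 0.29, 0.03, -0.07, 10]]
  tcp [ 555.3 -259.8  250.3] rv [ 2.018  2.194 -0.212]
to (530.7, -47.1, 131.6, 3, 3) max 0.75
[[-0.03, -0.19, -0.19, 0.05, 0.0, -0.01, 10], [-0.07, -0.38, -0.38, 0.1, 0.01, -0.02, 10], [-0.1, -0.56, -0.56, 0.15, 0.01, -0.03, 10], [-0.13, -0.75, -0.75, 0.2, 0.01, -0.04, 10], [-0.13, -0.75, -0.75, 0.2, 0.01, -0.04, 10]]
  tcp [ 544.9 -319.8  190.3] rv [ 2.136  2.25  -0.053]
to (525.6, -84.4, 81.0, 0, 3) max 0.82
[[-0.01, -0.12, -0.2, 0.02, 0.0, 0.0, 10], [-0.03, -0.25, -0.41, 0.04, 0.01, 0.0, 10], [-0.04, -0.38, -0.61, 0.05, 0.01, 0.0, 10], [-0.06, -0.5, -0.82, 0.07, 0.01, 0.0, 10], [-0.06, -0.5, -0.82, 0.07, 0.01, 0.0, 10]]
  tcp [ 540.1 -359.8  124.7] rv [-2.160e+00 -2.275e+00 -1.000e-03]
```

arm_command --pt "-0.03 -0.2 -0.03 0.06 0.01 -0.01 10" --pt "-0.07 -0.4 -0.05 0.11 0.02 -0.03 10" --pt "-0.1 -0.6 -0.08 0.17 0.03 -0.04 10" --pt "-0.13 -0.8 -0.1 0.22 0.04 -0.05 10" --pt "-0.13 -0.8 -0.1 0.22 0.04 -0.05 10"

```text
t: 26.5
tool_pos: [563.8, -192.0, 279.4]
tcp_rot: [1.83, 2.099, -0.414]
ft_force: [-0.7, -0.1, -5.1]
opening: 16.8
```

arm_command --pt "-0.03 -0.22 -0.09 0.07 0.01 -0.02 10" --pt "-0.06 -0.43 -0.18 0.14 0.01 -0.04 10" --pt "-0.09 -0.65 -0.28 0.22 0.02 -0.05 10" --pt "-0.12 -0.87 -0.37 0.29 0.03 -0.07 10" --pt "-0.12 -0.87 -0.37 0.29 0.03 -0.07 10"

```text
t: 27.12
tool_pos: [554.3, -261.2, 249.3]
tcp_rot: [2.021, 2.193, -0.218]
ft_force: [-0.3, -0.3, -5.2]
opening: 16.6
```

arm_command --pt "-0.03 -0.19 -0.19 0.05 0 -0.01 10" --pt "-0.07 -0.38 -0.38 0.1 0.01 -0.02 10" --pt "-0.1 -0.56 -0.56 0.15 0.01 -0.03 10" --pt "-0.13 -0.75 -0.75 0.2 0.01 -0.04 10" --pt "-0.13 -0.75 -0.75 0.2 0.01 -0.04 10"

```text
t: 27.75
tool_pos: [544.0, -319.6, 189.0]
tcp_rot: [2.137, 2.252, -0.058]
ft_force: [-0.4, 0.1, -4.8]
opening: 16.7
```

arm_command --pt "-0.01 -0.12 -0.2 0.02 0 0 10" --pt "-0.03 -0.25 -0.41 0.04 0.01 0 10" --pt "-0.04 -0.38 -0.61 0.05 0.01 0 10" --pt "-0.06 -0.5 -0.82 0.07 0.01 0 10" --pt "-0.06 -0.5 -0.82 0.07 0.01 0 10"

```text
t: 28.38
tool_pos: [538.0, -361.2, 122.3]
tcp_rot: [-2.16, -2.269, 0.002]
ft_force: [0.8, -1.2, -5.3]
opening: 16.8
```

Now lower by 40 mm and then creep down to contact.

arm_command --pt "0 0 -0.15 0 0 0 10" --pt "0 0 -0.3 0 0 0 10" --pt "0 0 -0.42 0 0 0 10" --pt "0 0 -0.5 0 0 0 10" --pt "0 0 -0.5 0 0 0 10"

```text
t: 29.0
tool_pos: [539.8, -359.5, 84.1]
tcp_rot: [-2.158, -2.274, -0.0]
ft_force: [0.0, 0.5, -5.7]
opening: 16.4
```

arm_command --pt "0 0 -0.03 0 0 0 10" --pt "0 0 -0.06 0 0 0 10" --pt "0 0 -0.09 0 0 0 10" --pt "0 0 -0.09 0 0 0 10"

```text
t: 29.5
tool_pos: [540.3, -359.9, 78.5]
tcp_rot: [-2.16, -2.275, -0.0]
ft_force: [-1.8, 1.4, 1.7]
opening: 16.5
```

arm_command --pt "0 0 0 0 0 0 22" --pt "0 0 0 0 0 0 30" --pt "0 0 0 0 0 0 45" --pt "0 0 0 0 0 0 60" --pt "0 0 0 0 0 0 60"

```text
t: 30.12
tool_pos: [540.2, -359.8, 77.6]
tcp_rot: [-2.159, -2.275, -0.0]
ft_force: [-0.4, 0.2, 0.9]
opening: 59.9
```

arm_command --pt "0 0 0.2 0 0 0 60" --pt "0 0 0.5 0 0 0 60" --pt "0 0 1 0 0 0 60"

```text
t: 30.5
tool_pos: [539.5, -359.4, 158.2]
tcp_rot: [-2.158, -2.274, 0.0]
ft_force: [0.6, 0.2, -0.0]
opening: 60.2
```

arm_command --pt "0 -0.5 0.5 0 0 0 60" --pt "0 -1 1 0 0 0 60" --pt "0 -1 1 0 0 0 60"

```text
t: 30.88
tool_pos: [540.2, -445.6, 243.2]
tcp_rot: [2.166, 2.268, -0.002]
ft_force: [-0.3, -0.6, 0.0]
opening: 60.0
```

arm_command --pt "-0.5 -0.5 0.3 0 0 0 60" --pt "-1 -1 0.6 0 0 0 60" --pt "-1 -1 0.6 0 0 0 60"

```text
t: 31.25
tool_pos: [455.1, -525.2, 287.9]
tcp_rot: [-2.173, -2.267, 0.007]
ft_force: [0.2, 0.4, 0.0]
opening: 60.1
```

Run:
```python
from meas import *
s,t=shots("fin");o=r.observe();print(o["tool_pos"].round(1),o["ft_force"].round(1),o["opening"],o["t"])
edge(t,24);lids(t)
a=cv2.resize(s["image"][80:320,150:450,::-1],None,fx=2.6,fy=2.5,interpolation=cv2.INTER_CUBIC)
cv2.imwrite("pics/v7.png",np.vstack([cv2.resize(s["image"][160:245,160:360,::-1],(800,340),interpolation=cv2.INTER_CUBIC),cv2.resize(t["image"][110:350,110:510,::-1],(433,260)).copy() if 0 else cv2.copyMakeBorder(cv2.resize(t["image"][110:350,110:510,::-1],(433,260)),0,0,0,367,cv2.BORDER_CONSTANT)]))
```

```text
(600, 348, 3) (600, 450, 3)
[ 459.9 -519.3  285.7] [1.2 0.1 0.6] 59.77969032457716 31.35
edge n 51 b -0.0414 end row 337 yaw -1.25 corner [355.4 113.   24. ] foot [506.1 139.7]
lids [[164.1, 229.5], [159.9, 298.1]]
```

View pics/v7.png

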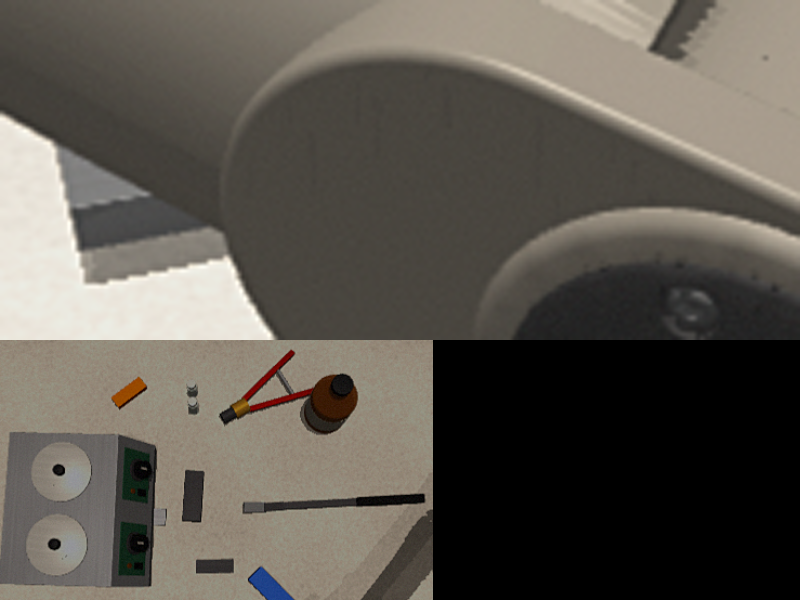

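The last view shows the bath squared up over the plate at top-crop (160,517). The bar lies flat, clear of the block at (193,496), and the bottle, crimper and vials are undisturbed. The arm blocks the side view, so I move it aside and check numerically.

arm_command --pt "-0.5 -0.5 0 0 0 -0.15 60" --pt "-1 -1 0 0 0 -0.3 60" --pt "-1 -1 0 0 0 -0.3 60"

```text
t: 31.72
tool_pos: [375.6, -602.4, 284.2]
tcp_rot: [-2.417, -1.996, 0.004]
ft_force: [-0.5, -0.1, 0.3]
opening: 60.0
```

arm_command --pt "-0.5 -0.3 0 0 0 -0.15 60" --pt "-1 -0.6 0 0 0 -0.3 60" --pt "-1 -0.6 0 0 0 -0.3 60"

```text
t: 32.1
tool_pos: [297.0, -648.7, 284.5]
tcp_rot: [-2.632, -1.702, 0.001]
ft_force: [-0.2, -0.4, 0.4]
opening: 60.0
```

Run:
```python
from meas import *
np.set_printoptions(precision=1,suppress=True)
s,t=shots("fin2");print(r.observe()["t"])
for z in(15,20,24,28): print(z,proj(s,[[355.4,113,z]]))
# contrast along the front edge line in the top view -> both ends
im=t["image"].astype(float).sum(2); p=[]
for y in range(196,318,2):
    d=np.diff(im[y,236:268]);i=int(np.argmax(d));p.append((236.5+i,y))
p=np.array(p)
for _ in range(4):
    b,a=np.polyfit(p[:,1],p[:,0],1);e=abs(p[:,0]-a-b*p[:,1]);p=p[e<max(1,1.5*e.std())]
for R in (range(184,204),range(328,344)):
    print([(y,int(im[y,int(a+b*y-3)]),int(im[y,int(a+b*y+5)])) for y in R])
im=t["image"].astype(int)
# plate: light-grey patch right of the front edge
print("plate",[(y,im[y,252:268].sum(1).tolist()) for y in range(262,286,3)])
# side view: bottom front corner, skirt dark rows at columns near the left end
im=s["image"].astype(int)
for x in(182,186,200): print(x,[int(v) for v in im[205:235,x].sum(1)])
```

```text
(600, 348, 3) (600, 450, 3)
32.2
15 [[181.1 227. ]]
20 [[180.7 225.2]]
24 [[180.4 223.8]]
28 [[180.1 222.3]]
[(184, 389, 409), (185, 403, 401), (186, 404, 407), (187, 420, 401), (188, 414, 406), (189, 388, 405), (190, 398, 400), (191, 394, 405), (192, 393, 379), (193, 395, 400), (194, 385, 409), (195, 384, 406), (196, 380, 388), (197, 402, 398), (198, 399, 382), (199, 402, 395), (200, 393, 396), (201, 417, 390), (202, 387, 388), (203, 394, 405)]
[(328, 164, 415), (329, 171, 409), (330, 166, 412), (331, 164, 395), (332, 170, 406), (333, 168, 417), (334, 167, 403), (335, 171, 419), (336, 148, 409), (337, 265, 393), (338, 369, 402), (339, 420, 412), (340, 410, 402), (341, 410, 398), (342, 406, 412), (343, 416, 421)]
plate [(262, [146, 381, 432, 406, 412, 402, 401, 399, 397, 393, 394, 388, 406, 397, 380, 383]), (265, [242, 381, 379, 368, 370, 372, 406, 376, 363, 358, 359, 305, 400, 385, 388, 374]), (268, [357, 365, 362, 361, 350, 339, 351, 372, 347, 357, 406, 0, 426, 422, 388, 395]), (271, [361, 386, 367, 356, 360, 355, 359, 373, 367, 379, 419, 0, 453, 415, 398, 402]), (274, [420, 373, 362, 366, 362, 358, 343, 352, 359, 364, 416, 150, 436, 439, 402, 407]), (277, [414, 378, 358, 356, 363, 366, 365, 369, 369, 376, 238, 382, 408, 390, 391, 395]), (280, [388, 354, 329, 347, 307, 324, 282, 272, 274, 266, 90, 422, 406, 407, 403, 397]), (283, [392, 425, 404, 410, 404, 399, 403, 388, 389, 392, 394, 402, 397, 387, 393, 408])]
182 [296, 297, 301, 300, 305, 303, 245, 171, 163, 170, 184, 182, 178, 176, 167, 169, 167, 255, 349, 350, 346, 346, 346, 335, 317, 343, 575, 575, 563, 572]
186 [296, 304, 301, 303, 302, 303, 181, 163, 174, 177, 179, 181, 177, 175, 169, 171, 231, 307, 309, 303, 294, 295, 303, 302, 285, 335, 568, 581, 573, 572]
200 [301, 305, 325, 190, 169, 179, 176, 176, 174, 175, 167, 174, 167, 177, 304, 306, 297, 296, 303, 300, 293, 280, 303, 572, 587, 575, 570, 563, 577, 577]
```

Run:
```python
from meas import *
np.set_printoptions(precision=1,suppress=True)
t=r.capture("top");im=t["image"].astype(float).sum(2);p=[]
for y in range(214,334,2):
    d=np.diff(im[y,236:262]);i=int(np.argmax(d));p.append((236.5+i,y))
p=np.array(p)
for _ in range(4):
    b,a=np.polyfit(p[:,1],p[:,0],1);e=abs(p[:,0]-a-b*p[:,1]);p=p[e<max(1,1.5*e.std())]
print(b,[(y,int(im[y,int(round(a+b*y-2))])) for y in range(200,216)])
for y0 in(206,207,208):
    w=plane(t,[[a+b*y0,y0],[a+b*337,337]],24);d=w[0]-w[1];L=np.linalg.norm(d);u=d[:2]/L;v=np.array([-u[1],u[0]])
    print(y0,w,"len",L,"foot",w.mean(0)[:2]+30*v)
q=plane(t,[[262.5,266],[262.5,280.5]],8);print("plate",q)
```

```text
-0.044276187829952275 [(200, 389), (201, 392), (202, 407), (203, 414), (204, 408), (205, 368), (206, 363), (207, 330), (208, 195), (209, 126), (210, 1), (211, 29), (212, 1), (213, 48), (214, 126), (215, 150)]
206 [[664.3 105.8  24. ]
 [356.6 113.4  24. ]] len 307.80955344635413 foot [511.2 139.6]
207 [[661.9 105.8  24. ]
 [356.6 113.4  24. ]] len 305.3819923912811 foot [510.  139.6]
208 [[659.4 105.9  24. ]
 [356.6 113.4  24. ]] len 302.9557075463942 foot [508.7 139.6]
plate [[522.6  86.6   8. ]
 [488.2  86.    8. ]]
```

```bash
python3 -c "
from station import r
print(r.hand_in())"
```

```text
the job is handed in; nothing more can be done
None
```

The bath's front foot now stands on the levelling plate, and I have handed the job in at about 32 s of the 62 s allowed. I levered the front up with the pry bar over the steel block. I then swung it about −35 mm in x, pivoting the bar on the block, and let it down slowly. The bar went back on the bench, off the block.

**Last checks**
- **Foot position:** it is at about (508.5, 140) mm and the plate's centreline there is x≈508. That is within about 2 mm, with ±7 mm allowed.
- **Bath level:** the front edge sits at about z 24 mm, as it should when level. On the bench it would be about 15 mm.
- **Bath stayed put:** it did not move while I withdrew the bar.
- **Bar and other items:** the bar lies clear of the block and the bath. The bottle, crimper and vials looked undisturbed in the top view.
- **Force:** the largest wrist force I saw was about 16 N.

**Disagreements**
- My estimates of the foot's x ranged from 506 to 511 mm, all within the allowance.
- The two cameras differ by 2–3 mm in y.
- The bar twisted and pitched a few degrees in the grip during the swing. I allowed for this by measuring the bath directly.
- I could not see the foot itself under the casing, so its place is inferred from the casing's edges.

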